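# Top up the sweet carton transport case from the packed stock rack

## Task

Top up the transport case for dispatch: swing its lid open onto its stop, fill every empty pocket with a carton from the packed rack, drawing each carton out by its top until it leans on the guard rail before lifting it, and stand each one fully down and upright in its pocket. Then shut the lid completely; the cartons that are not needed stay standing in the rack, none left leaning out over its rail, and the tea glass and the tape dispenser are not to be disturbed.

Things in the scene. Friction and masses are not known exactly. Their poses are not given: they have to be found in the camera images.
- carton_1: One of the five cartons in the stock rack: sweet carton, 88 x 36 x 150 mm (its x, y, z), 0.22 kg, white with coloured dots, a wine-red band round the lower part and a gold seal on top; rigid and closed. Origin at the centre of its underside; x along the 88 mm side, z up when it stands. It starts standing in the rack with its x along the rack's x.
- carton_2: One of the five cartons in the stock rack: sweet carton, 88 x 36 x 150 mm (its x, y, z), 0.22 kg, white with coloured dots, a wine-red band round the lower part and a gold seal on top; rigid and closed. Origin at the centre of its underside; x along the 88 mm side, z up when it stands. It starts standing in the rack with its x along the rack's x.
- carton_3: One of the five cartons in the stock rack: sweet carton, 88 x 36 x 150 mm (its x, y, z), 0.22 kg, white with coloured dots, a wine-red band round the lower part and a gold seal on top; rigid and closed. Origin at the centre of its underside; x along the 88 mm side, z up when it stands. It starts standing in the rack with its x along the rack's x.
- carton_4: One of the five cartons in the stock rack: sweet carton, 88 x 36 x 150 mm (its x, y, z), 0.22 kg, white with coloured dots, a wine-red band round the lower part and a gold seal on top; rigid and closed. Origin at the centre of its underside; x along the 88 mm side, z up when it stands. It starts standing in the rack with its x along the rack's x.
- carton_5: One of the five cartons in the stock rack: sweet carton, 88 x 36 x 150 mm (its x, y, z), 0.22 kg, white with coloured dots, a wine-red band round the lower part and a gold seal on top; rigid and closed. Origin at the centre of its underside; x along the 88 mm side, z up when it stands. It starts standing in the rack with its x along the rack's x.
- packed_1: A carton that may already stand in the case (absent in most starts): the same sweet carton, 88 x 36 x 150 mm (its x, y, z), 0.22 kg, white with coloured dots, a wine-red band round the lower part and a gold seal on top; rigid and closed. Origin at the centre of its underside; x along the 88 mm side, z up when it stands.
- packed_2: A carton that may already stand in the case (absent in most starts): the same sweet carton, 88 x 36 x 150 mm (its x, y, z), 0.22 kg, white with coloured dots, a wine-red band round the lower part and a gold seal on top; rigid and closed. Origin at the centre of its underside; x along the 88 mm side, z up when it stands.
- packed_3: A carton that may already stand in the case (absent in most starts): the same sweet carton, 88 x 36 x 150 mm (its x, y, z), 0.22 kg, white with coloured dots, a wine-red band round the lower part and a gold seal on top; rigid and closed. Origin at the centre of its underside; x along the 88 mm side, z up when it stands.
- packed_4: A carton that may already stand in the case (absent in most starts): the same sweet carton, 88 x 36 x 150 mm (its x, y, z), 0.22 kg, white with coloured dots, a wine-red band round the lower part and a gold seal on top; rigid and closed. Origin at the centre of its underside; x along the 88 mm side, z up when it stands.
- rack: Stock rack, white sheet steel, fixed, 193 mm wide. Origin on the worktop under the middle of the row; x points from the guard rail side to the back, y along the row. Floor 4 mm high. Five cartons stand at y = -73, -37, 0, 37, 73 mm, faces almost touching, x = -44 to +44 mm, tops 154 mm above the worktop, between end cheeks 116 mm high. They are too deep (88 mm) to be gripped front to back.
- guard_rail (a point): Middle of the round steel guard rail, 10 mm thick, along the rack's y, 42 mm in front of the row and 50 mm above the worktop; its side plates are 60 mm high. A carton whose top is drawn forward turns over its lower front edge, passes its balance at about 30 degrees and comes to rest on the rail, leaning out about 40 degrees; it stays there.
- row_back (a point): Middle of the upper back edge of the row (154 mm above the worktop, at the rack's x = +44 mm). Behind it the space is open for fingers: the foot stop behind the row is 34 mm high, the back sheet (at x = +61 mm) 64 mm. A closed finger pair hooked behind a carton's upper back edge draws its top forward with about 1 N.
- case: Plywood transport case with aluminium edges, fixed, 127 mm deep (x) x 246 mm wide (y); the body is 106 mm high, with the deep hinged lid shut 170 mm. Origin on the worktop under its middle; x points from the front (grip side) to the hinge side, y along the row of pockets, z up. Walls 8 mm, floor 8 mm.
- lid_grip (a point): Centre of the black grip bar on the lid's front: round, 16 mm thick, 44 mm long along the case's y, 24 mm in front of the lid, on one stem in its middle, so that its ends can be pinched. It moves with the lid: 145 mm above the worktop when shut, about 255 mm when open; pinched across its ends from above, it can turn between the fingers at every lid angle.
- lid_hinge (a point): Middle of the lid's hinge line (along the case's y), at the back of the case 106 mm above the worktop; the grip bar is 156 mm from it.
- lid (a joint): Lid angle: 0 shut, 1.65 rad open on its stop. Lid 0.4 kg; hinge with some drag. Below about 1 rad it falls shut, beyond it falls slowly open.
- pocket_1 (a point): Centre of the floor of pocket 1 (case x = 8, y = -93 mm, 8 mm above the worktop). A pocket is 95 x 43 mm (case x, y) between grey ribs 52 mm high, for one upright carton with its 88 mm side along the case's x, either way round; pockets are 62 mm apart, leaving 26 mm between cartons. A knocked carton may jam askew in its play; pressing on the raised edge of its top sets it straight.
- pocket_2 (a point): Centre of the floor of pocket 2 (case x = 8, y = -31 mm, 8 mm above the worktop). A pocket is 95 x 43 mm (case x, y) between grey ribs 52 mm high, for one upright carton with its 88 mm side along the case's x, either way round; pockets are 62 mm apart, leaving 26 mm between cartons. A knocked carton may jam askew in its play; pressing on the raised edge of its top sets it straight.
- pocket_3 (a point): Centre of the floor of pocket 3 (case x = 8, y = 31 mm, 8 mm above the worktop). A pocket is 95 x 43 mm (case x, y) between grey ribs 52 mm high, for one upright carton with its 88 mm side along the case's x, either way round; pockets are 62 mm apart, leaving 26 mm between cartons. A knocked carton may jam askew in its play; pressing on the raised edge of its top sets it straight.
- pocket_4 (a point): Centre of the floor of pocket 4 (case x = 8, y = 93 mm, 8 mm above the worktop). A pocket is 95 x 43 mm (case x, y) between grey ribs 52 mm high, for one upright carton with its 88 mm side along the case's x, either way round; pockets are 62 mm apart, leaving 26 mm between cartons. A knocked carton may jam askew in its play; pressing on the raised edge of its top sets it straight.
- tea_glass: Tea glass, 62 mm across, 86 mm high; a bystander. Origin at the centre of its foot.
- tape_dispenser: Tape dispenser, 170 x 63 x 97 mm; a bystander. Origin at the centre of its underside.

How it is judged:
By the outcome, as a careful person would: the job done as asked, in the order asked, and still so for the second after the job is handed in, with the robot touching nothing.
Of packed_1, packed_2, packed_3, packed_4 only 1 to 2 are there at a start; the rules pass over those that are not, and their reading is None.
At some moment in a run one of carton_1, carton_2, carton_3, carton_4, carton_5 may be knocked a few centimetres aside while the robot is not near it.
It also fails if it takes over 210 s, if anything falls off the work surface, if the arm or the gripper's body presses on something with over 40 N, if the wrist force passes 120 N, or if a joint passes its speed limit or range.

## Robot

A 7-joint arm with a two-finger parallel gripper is mounted at the origin on the work surface; the furniture and walls round the work are solid. World frame = base frame: x ahead of the robot, y to its left, z up, the work surface at z = 0. Lengths are in m, angles in rad, forces in N, time in s.
With the tool pointing down it reaches from about 0.4 to 0.85 m from the base axis. Payload 10.4 kg.
Tool frame: the origin (TCP) lies midway between the tips of the shut fingers; the grasp point (between the pads) lies 19 mm behind it; z points along the fingers, x is the direction in which the jaws open and shut, and the axes are right-handed (so a half turn about z gives the same grasp; the last joint's range is limited). The gripper opens to 85 mm and grips with 20 to 120 N. Pads are 22 mm wide; open, the fingers measure 114 mm over their backs; the gripper's body (76 mm by 85 mm) begins 54 mm behind the grasp point. The pads swing forward as they close: fully open they stand 13 mm farther back than shut.
Start: joints at [-1.367, 0.332, -0.065, 1.46, 0.022, 1.35, -0.088], TCP at [0.141, 0.609, 0.231] pointing down, gripper open.
Joint ranges: [-2.6, 2.6], [-0.5, 2.12], [-1.47, 1.34], [0.16, 2.42], [-1.27, 4.41], [0.06, 2.06], [-2.6, 2.6]. Speed limits (rad/s): [2.22, 2.22, 2.79, 2.79, 3.14, 3.14, 3.14].

## Interface

Orientations are given as a unit quaternion [x, y, z, w].
In Python, from workcell import manip, cams gives the robot as it stands.
- The arm moves only by the tool move_arm, never from a script. Its argument "moves" is a list of rows, each a list of 7 numbers: the turn, a rotation vector about the tool's x, y, z in degrees, then the shift along the tool's x, y, z in m, then the finger opening in m, from 0 to 0.0854. A call has 1 to 10 rows; each row is the pose to reach, as a shift and turn from the pose commanded when the call began, along the tool's axes at that moment; what a row does not reach only later rows make up. A row lasts 1/10 s, in which the tool goes at most 50 mm and 8.59 degrees, less where a joint would pass 70% of its speed; a pose out of reach is approached as far as the arm can. A call with a gripper value outside its range is refused whole. The fingers move at their own pace and stop on an object; "grip_force" is the grip in N (left out, the last holds). Time passes only in rows, so rows that repeat a pose let the fingers close. It gives the time, the measured TCP pose, the force and the opening at its end, in the units of the state.
- manip.get_obs(): the state, without advancing time (a new reading comes with each control period).
- cams.camera(name): name is "scene" or "top" or "wrist"; returns the picture (480x640x3 uint8, red, green, blue); there is no depth.
- cams.camera_params(name): a dict with "fx", "fy", "cx", "cy" (pixels), "dist_coeffs" ([k1, k2, p1, p2, k3] as OpenCV has them; the pictures are not rectified), "xyz" and "rotation" of the camera in the world. Camera axes: x right, y up, looking along -z (the intrinsics and any distortion apply to the point x, -y, -z); pixel columns grow to the right and rows downward; lengths in m; the calibration is good to about 2 mm. A picture is of the moment at which its call begins: read the wrist's pose just before it. camera_params takes no time and is no camera call; for the wrist camera it gives the pose at the moment of the call.
- manip.hand_in(): hands the job in, once; it reports no verdict.
The state is a dict: "clock": time; "joint_pos": joint angles; "joint_velocities": joint speeds; "tau": joint torques, N m; "position": TCP position; "ee_rot": TCP orientation; "ft_force": force on the tool from outside, world axes, zero at the start; "torque": the same for the moment, N m; "grip_width": opening from 0.0 (shut) to 1.0 (fully open).
Only numpy, scipy, OpenCV 4.12 (cv2) and the standard library are available. Lean on these libraries where they do the work, as an engineer would, in place of code of your own. Each camera call takes 0.05 s, during which the arm holds its last target. There are 200 camera calls.

## Working session

There is one attempt and no reset: what is moved stays moved. The work goes in short steps, Python scripts to look and compute and a tool call to move; the robot and the scene stay as the last step left them, time stands still between calls to the robot, and variables do not carry over. Pictures are saved under pics/ and viewed, about 12 in all and at most 16, crops included, and the job is handed in when it is done.

Besides the shell and the picture viewer there is one more tool, called after "Emit:" by a JSON object that holds its "name" and its "arguments", one argument or row to a line. move_arm: Moves the arm, as the interface text tells. Its arguments: {"type":"object","properties":{"moves":{"type":"array","items":{"type":"array","items":{"type":"number"}}},"grip_force":{"type":"number"}},"required":["moves"]}

```bash
ls; mkdir -p pics; python3 - <<'E'
from workcell import manip,cams
import cv2
o=manip.get_obs();print({k:o[k] for k in('clock','position','ee_rot','ft_force','grip_width')})
for n in('scene','top'):
    cv2.imwrite(f'pics/{n}0.png',cams.camera(n)[:,:,::-1]);print(n,cams.camera_params(n))
print(cams.camera_params('wrist'))
E
```

```text
pics
{'clock': 0.0, 'position': array([0.14046163, 0.60863129, 0.23054113]), 'ee_rot': array([ 7.82569745e-01,  6.22562537e-01, -5.26407812e-04,  4.52916272e-04]), 'ft_force': array([-0.87372311, -0.11177551, -0.30152244]), 'grip_width': 0.9954306363295359}
scene {'fx': 505.4024535842854, 'fy': 505.4024535842854, 'cx': 318.25386567180186, 'cy': 239.92398575021215, 'dist_coeffs': array([0.04905039, 0.        , 0.        , 0.        , 0.        ]), 'xyz': array([1.36724343, 0.21912234, 0.683981  ]), 'rotation': array([0.26862686, 0.41394405, 0.71645224, 0.49313905])}
top {'fx': 614.0532128714339, 'fy': 614.0532128714339, 'cx': 327.5700638582037, 'cy': 242.720404138068, 'dist_coeffs': array([-0.03267165,  0.        ,  0.        ,  0.        ,  0.        ]), 'xyz': array([-0.39958941, -0.0299807 ,  1.25513556]), 'rotation': array([-0.22451397,  0.24542597,  0.70770212, -0.62331154])}
{'fx': 356.6900357701597, 'fy': 356.6900357701597, 'cx': 321.5548878957429, 'cy': 242.16282242975538, 'dist_coeffs': array([-0.02782329,  0.        ,  0.        ,  0.        ,  0.        ]), 'xyz': array([0.06123294, 0.62677685, 0.3724137 ]), 'rotation': array([-0.12503481, -0.09831093,  0.61455975,  0.77266913])}
```

View pics/scene0.png

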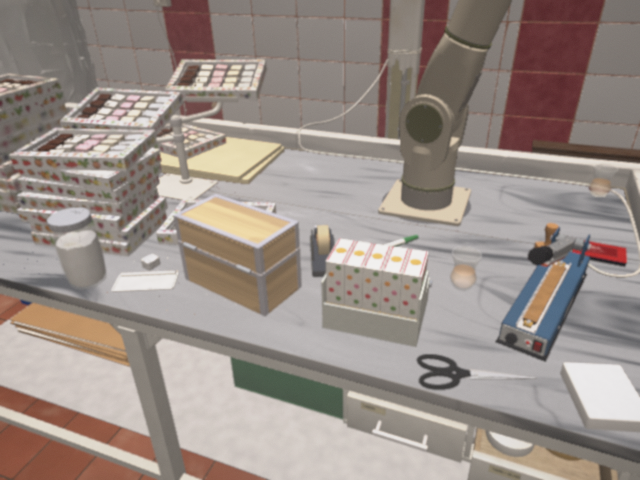

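View pics/top0.png

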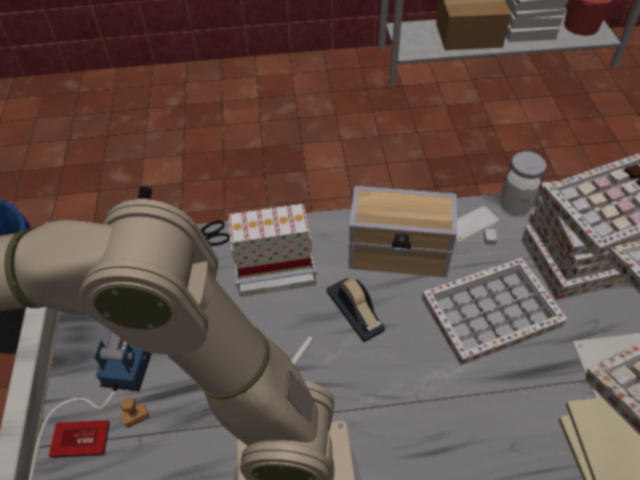

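```bash
cat > h.py <<'E'
import numpy as np,cv2
from scipy.spatial.transform import Rotation as R
from workcell import manip,cams
def ray(p,uv):
    K=np.array([[p['fx'],0,p['cx']],[0,p['fy'],p['cy']],[0,0,1.]])
    q=cv2.undistortPoints(np.array(uv,float).reshape(-1,1,2),K,p['dist_coeffs']).reshape(-1,2)
    d=np.c_[q[:,0],-q[:,1],-np.ones(len(q))]
    return R.from_quat(p['rotation']).apply(d)
def onz(p,uv,z):
    d=ray(p,uv); c=np.array(p['xyz']); return c+d*((z-c[2])/d[:,2])[:,None]
def proj(p,P):
    P=np.atleast_2d(P)-p['xyz']; q=R.from_quat(p['rotation']).inv().apply(P); q=q*[1,-1,-1]
    K=np.array([[p['fx'],0,p['cx']],[0,p['fy'],p['cy']],[0,0,1.]])
    return cv2.projectPoints(q,np.zeros(3),np.zeros(3),K,p['dist_coeffs'])[0].reshape(-1,2)
def two(p1,u1,p2,u2):
    a=ray(p1,u1)[0];b=ray(p2,u2)[0];A=np.c_[a,-b];s=np.linalg.lstsq(A,np.array(p2['xyz'])-p1['xyz'],rcond=None)[0]
    x=p1['xyz']+a*s[0];y=p2['xyz']+b*s[1];return (x+y)/2,np.linalg.norm(x-y)
def snap(name,fn,box=None,s=1):
    o=manip.get_obs();p=cams.camera_params(name);im=cams.camera(name)[:,:,::-1].copy();cv2.imwrite('pics/raw_'+fn,im)
    if box: im=im[box[1]:box[3],box[0]:box[2]]
    cv2.imwrite('pics/'+fn,cv2.resize(im,None,fx=s,fy=s,interpolation=cv2.INTER_CUBIC));return p,o
E
python3 - <<'E'
from h import *
a=cv2.imread('pics/top0.png')[170:310,220:480];b=cv2.imread('pics/scene0.png')[180:350,170:450]
a=cv2.resize(a,None,fx=2.6,fy=2.6,interpolation=2);b=cv2.resize(b,None,fx=2.4,fy=2.4,interpolation=2)[:, :676]
w=max(a.shape[1],b.shape[1]);c=np.zeros((a.shape[0]+b.shape[0],w,3),np.uint8);c[:a.shape[0],:a.shape[1]]=a;c[a.shape[0]:,:b.shape[1]]=b
c=c[:800];print(c.shape);cv2.imwrite('pics/c0.png',cv2.resize(a,None,fx=1.15,fy=1.15))
E
```

```text
(772, 676, 3)
```

View pics/c0.png

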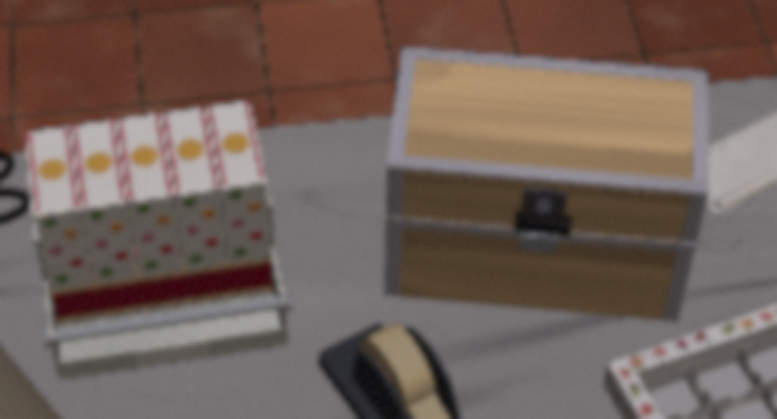

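```bash
python3 - <<'E'
from h import *
p=cams.camera_params('top');q=cams.camera_params('scene')
f=lambda l:np.array(l,float)/2.99+[220,170]
S=onz(p,f([(52,169),(98,161),(145,155),(190,149),(236,143)]),.154);print(S.round(4))
C=onz(p,f([(403,48),(708,70),(708,188),(387,168)]),.170);print(C.round(4),[np.linalg.norm(C[i]-C[i-1]).round(4) for i in range(4)])
T=onz(p,f([(27,132),(249,101),(271,181),(38,217)]),.154);print('rowtop',T.round(4))
d=S[0]-S[-1];print('rack ang',np.degrees(np.arctan2(d[1],d[0])))
for a,b in((0,1),(3,2)):
  d=C[a]-C[b];print('case ang',np.degrees(np.arctan2(d[1],d[0])))
print(C.mean(0)); print(onz(p,f([(386,293),(680,317)]),0))
print('dispenser',onz(p,f([(320,360),(380,325),(458,415)]),.0))
im=cv2.imread('pics/scene0.png')
# case lid top corners in scene
print(proj(q,C).round(),proj(q,S).round())
h=cv2.cvtColor(im,cv2.COLOR_BGR2HSV);m=cv2.inRange(h,(15,120,120),(30,255,255));m[:230]=0;m[275:]=0;m[:,:320]=0;m[:,435:]=0
n,_,st,ce=cv2.connectedComponentsWithStats(m);g=ce[1:][st[1:,4]>8];print(g.round(1));print(onz(q,g,.154).round(4))
E
```

```text
[[ 0.5591  0.0796  0.154 ]
 [ 0.5626  0.0431  0.154 ]
 [ 0.564   0.0057  0.154 ]
 [ 0.5655 -0.0302  0.154 ]
 [ 0.567  -0.0671  0.154 ]]
[[ 0.6378 -0.2119  0.17  ]
 [ 0.5806 -0.4531  0.17  ]
 [ 0.4593 -0.4216  0.17  ]
 [ 0.5118 -0.1803  0.17  ]] [np.float64(0.1299), np.float64(0.2478), np.float64(0.1253), np.float64(0.2469)]
rowtop [[ 0.601   0.0984  0.154 ]
 [ 0.6107 -0.0818  0.154 ]
 [ 0.524  -0.0906  0.154 ]
 [ 0.5117  0.0918  0.154 ]]
rack ang 93.06123990461217
case ang 76.65962797236656
case ang 77.74253784933089
[ 0.54736611 -0.3167246   0.17      ]
[[ 0.51674602 -0.1828966   0.        ]
 [ 0.45955626 -0.42403083  0.        ]]
dispenser [[ 0.45577117 -0.11894571  0.        ]
 [ 0.48441461 -0.17311757  0.        ]
 [ 0.38794401 -0.2229026   0.        ]]
[[257. 247.]
 [171. 215.]
 [213. 194.]
 [298. 220.]] [[414. 261.]
 [395. 258.]
 [375. 255.]
 [358. 252.]
 [339. 249.]]
[[340.5 250. ]
 [358.6 252.9]
 [377.  255.9]
 [396.  258.9]
 [415.3 261.8]]
[[ 0.5692 -0.0642  0.154 ]
 [ 0.5676 -0.0272  0.154 ]
 [ 0.5658  0.0093  0.154 ]
 [ 0.5639  0.0462  0.154 ]
 [ 0.5615  0.0826  0.154 ]]
```

```bash
cat >> h.py <<'E'
# frames: origin xy, yaw
CASE=[np.array([.547,-.317,0]),np.radians(-12.8)]
RACK=[np.array([.565,.0075,0]),np.radians(3.0)]
def W(F,v): return F[0]+R.from_euler('z',F[1]).apply(v)
def L(F,v): return R.from_euler('z',-F[1]).apply(np.array(v)-F[0])
def rot(F,tilt=0,spin=0):
    m=np.array([[0,1,0],[1,0,0],[0,0,-1.]]).T  # cols x_t=fy,y_t=fx,z_t=down
    return R.from_euler('z',F[1])*R.from_matrix(m)*R.from_euler('x',tilt,degrees=True)*R.from_euler('z',spin,degrees=True)
def rows(targets,o=None):
    o=o or manip.get_obs();p0=np.array(o['position']);r0=R.from_quat(o['ee_rot'])
    for p,r in targets:
        print((r0.inv()*r).as_rotvec(degrees=True).round(1).tolist(),r0.inv().apply(p-p0).round(4).tolist())
E
python3 - <<'E'
from h import *
print(rot(CASE,20).as_matrix().round(2))
r=rot(CASE)
rows([(np.array([.42,.3,.32]),r),(np.array([.43,0,.32]),r),(W(CASE,[-.0875,0,.26]),r)])
E
```

```text
[[ 0.22  0.92 -0.33]
 [ 0.98 -0.21  0.08]
 [ 0.   -0.34 -0.94]]
[0.0, 0.1, -0.2] [-0.238, 0.3418, -0.0891]
[0.0, 0.1, -0.2] [-0.5281, 0.419, -0.0887]
[0.0, 0.1, -0.2] [-0.8109, 0.5168, -0.0284]
```

Emit:
{"name": "move_arm", "arguments": {
  "moves": [
    [0,0,0,-0.238,0.342,-0.089,0.085],
    [0,0,0,-0.238,0.342,-0.089,0.085],
    [0,0,0,-0.238,0.342,-0.089,0.085],
    [0,0,0,-0.238,0.342,-0.089,0.085],
    [0,0,0,-0.238,0.342,-0.089,0.085],
    [0,0,0,-0.238,0.342,-0.089,0.085],
    [0,0,0,-0.238,0.342,-0.089,0.085],
    [0,0,0,-0.238,0.342,-0.089,0.085],
    [0,0,0,-0.238,0.342,-0.089,0.085],
    [0,0,0,-0.238,0.342,-0.089,0.085]
  ],
  "grip_force": 30
}}

```text
clock: 1.1
position: [0.4232, 0.2965, 0.3211]
ee_rot: [0.785, 0.62, 0.001, 0.0]
ft_force: [-0.4, 0.5, -0.3]
grip_width: 0.999
```

Emit:
{"name": "move_arm", "arguments": {
  "moves": [
    [0,0,0,-0.29,0.077,0,0.06],
    [0,0,0,-0.29,0.077,0,0.06],
    [0,0,0,-0.29,0.077,0,0.06],
    [0,0,0,-0.29,0.077,0,0.06],
    [0,0,0,-0.29,0.077,0,0.06],
    [0,0,0,-0.29,0.077,0,0.06],
    [0,0,0,-0.29,0.077,0,0.06]
  ]
}}

```text
clock: 1.8
position: [0.4298, -0.0054, 0.3205]
ee_rot: [0.785, 0.619, 0.0, -0.0]
ft_force: [-0.0, -0.3, 0.4]
grip_width: 0.702
```

Emit:
{"name": "move_arm", "arguments": {
  "moves": [
    [0,0,0,-0.283,0.098,0.06,0.06],
    [0,0,0,-0.283,0.098,0.06,0.06],
    [0,0,0,-0.283,0.098,0.06,0.06],
    [0,0,0,-0.283,0.098,0.06,0.06],
    [0,0,0,-0.283,0.098,0.06,0.06],
    [0,0,0,-0.283,0.098,0.06,0.06],
    [0,0,0,-0.283,0.098,0.06,0.06],
    [0,0,0,-0.283,0.098,0.06,0.06]
  ]
}}

```text
clock: 2.6
position: [0.4617, -0.2977, 0.259]
ee_rot: [0.783, 0.622, -0.001, -0.001]
ft_force: [0.4, 0.5, 0.2]
grip_width: 0.701
```

```bash
python3 - <<'E'
from h import *
p,o=snap('wrist','w1.png');print(o['clock'],o['position'],p['xyz'],R.from_quat(p['rotation']).as_matrix().round(3))
print(proj(p,[W(CASE,[-.0875,y,.145]) for y in(-.022,0,.022)]))
print(proj(p,[W(CASE,[x,y,.17]) for x,y in((-.0635,-.123),(-.0635,.123),(.0635,.123),(.0635,-.123))]))
E
```

```text
2.6 [ 0.46168546 -0.29772725  0.25903668] [ 0.38290601 -0.27953723  0.40108345] [[ 0.227 -0.926 -0.303]
 [ 0.974  0.215  0.072]
 [-0.002 -0.311  0.95 ]]
[[293.39044139 238.46616655]
 [322.60072576 238.31920168]
 [351.82726798 238.17358923]]
[[150.34714173 281.84735136]
 [495.81173917 280.26071728]
 [472.28116996 420.89284949]
 [175.17463628 421.8578643 ]]
```

View pics/w1.png

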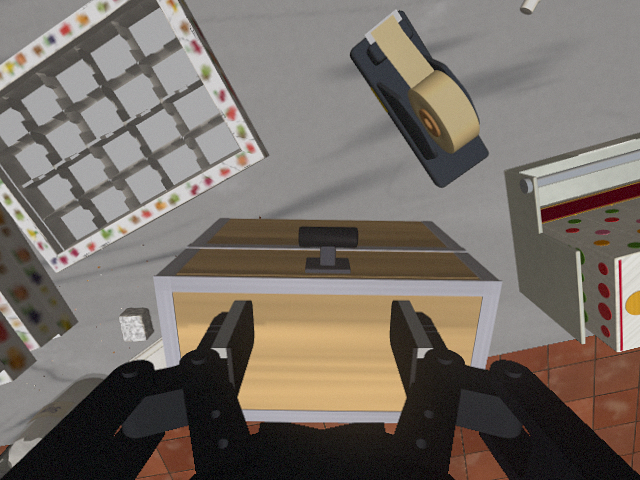

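```bash
sed -i 's/^CASE=.*/CASE=[np.array([.548,-.313,0]),np.radians(-13.4)]/' h.py; python3 - <<'E'
from h import *
r=rot(CASE)
rows([(W(CASE,[-.0875,0,.128]),r)])
# arc relative to grip start, in tool axes (y=case x, z=down)
for d in range(0,95,8):
    a=np.radians(14.5+d);print(d,[round(-.156*np.cos(a)+.151,4),round(-(.156*np.sin(a)-.039),4)])
E
```

```text
[-0.1, 0.0, 0.4] [0.0038, 0.0, 0.1316]
0 [np.float64(-0.0), np.float64(-0.0001)]
8 [np.float64(0.0069), np.float64(-0.0207)]
16 [np.float64(0.0166), np.float64(-0.0402)]
24 [np.float64(0.0289), np.float64(-0.0581)]
32 [np.float64(0.0436), np.float64(-0.0742)]
40 [np.float64(0.0604), np.float64(-0.088)]
48 [np.float64(0.079), np.float64(-0.0994)]
56 [np.float64(0.0989), np.float64(-0.1081)]
64 [np.float64(0.1199), np.float64(-0.1139)]
72 [np.float64(0.1415), np.float64(-0.1167)]
80 [np.float64(0.1632), np.float64(-0.1165)]
88 [np.float64(0.1848), np.float64(-0.1133)]
```

Emit:
{"name": "move_arm", "arguments": {
  "moves": [
    [0,0,0.4,0.004,0,0.05,0.06],
    [0,0,0.4,0.004,0,0.1,0.06],
    [0,0,0.4,0.004,0,0.131,0.06],
    [0,0,0.4,0.004,0,0.131,0.06],
    [0,0,0.4,0.004,0,0.131,0.03],
    [0,0,0.4,0.004,0,0.131,0.03],
    [0,0,0.4,0.004,0,0.131,0.03],
    [0,0,0.4,0.004,0,0.131,0.03]
  ],
  "grip_force": 35
}}

```text
clock: 3.45
position: [0.4635, -0.2936, 0.1312]
ee_rot: [0.785, 0.62, 0.001, 0.001]
ft_force: [-5.1, 1.3, 9.9]
grip_width: 0.51
```

```bash
python3 - <<'E'
from h import *
p,o=snap('wrist','w2.png',(120,80,520,380),1.5);print(o['position'],o['grip_width'],o['ft_force'])
E
```

```text
[ 0.46353602 -0.29364352  0.13115379] 0.5102360022145933 [-5.07359291  1.33050399  9.8940159 ]
```

View pics/w2.png

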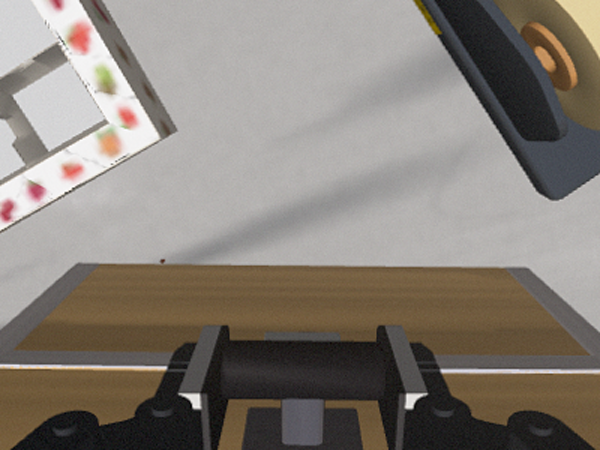

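```bash
python3 - <<'E'
import numpy as np
def f(d):
    a=np.radians(14.5+d);return np.array([-.156*np.cos(a),-.156*np.sin(a)])
for s,e,n in((0,50,10),(50,93,10)):
    print([ (f(s+(e-s)*(i+1)/n)-f(s)).round(3).tolist() for i in range(n)])
E
```

```text
[[0.004, -0.013], [0.009, -0.026], [0.015, -0.038], [0.022, -0.049], [0.031, -0.06], [0.04, -0.07], [0.05, -0.08], [0.06, -0.088], [0.072, -0.095], [0.084, -0.102]]
[[0.011, -0.005], [0.022, -0.008], [0.033, -0.011], [0.045, -0.014], [0.056, -0.015], [0.068, -0.015], [0.08, -0.015], [0.091, -0.013], [0.103, -0.011], [0.114, -0.008]]
```

Emit:
{"name": "move_arm", "arguments": {
  "moves": [
    [0,0,0,0,0.004,-0.013,0.03],
    [0,0,0,0,0.009,-0.026,0.03],
    [0,0,0,0,0.015,-0.038,0.03],
    [0,0,0,0,0.022,-0.049,0.03],
    [0,0,0,0,0.031,-0.06,0.03],
    [0,0,0,0,0.04,-0.07,0.03],
    [0,0,0,0,0.05,-0.08,0.03],
    [0,0,0,0,0.06,-0.088,0.03],
    [0,0,0,0,0.072,-0.095,0.03],
    [0,0,0,0,0.084,-0.102,0.03]
  ]
}}

```text
clock: 4.5
position: [0.5446, -0.3137, 0.2323]
ee_rot: [0.785, 0.62, -0.001, 0.0]
ft_force: [1.1, -6.2, -9.1]
grip_width: 0.505
```

```bash
python3 - <<'E'
from h import *
o=manip.get_obs();print(L(CASE,o['position']),o['grip_width'],o['ft_force'])
E
```

```text
[-0.00311083 -0.00151069  0.23228784] 0.5048313600449985 [ 1.10704159 -6.164939   -9.07496501]
```

Emit:
{"name": "move_arm", "arguments": {
  "moves": [
    [0,0,0,0,0.011,-0.005,0.03],
    [0,0,0,0,0.022,-0.008,0.03],
    [0,0,0,0,0.033,-0.011,0.03],
    [0,0,0,0,0.045,-0.014,0.03],
    [0,0,0,0,0.056,-0.015,0.03],
    [0,0,0,0,0.068,-0.015,0.03],
    [0,0,0,0,0.08,-0.015,0.03],
    [0,0,0,0,0.091,-0.013,0.03],
    [0,0,0,0,0.103,-0.011,0.03],
    [0,0,0,0,0.114,-0.008,0.03]
  ]
}}

```text
clock: 5.5
position: [0.6556, -0.3414, 0.2414]
ee_rot: [0.785, 0.619, -0.001, 0.002]
ft_force: [-0.6, -7.1, 3.6]
grip_width: 0.504
```

Emit:
{"name": "move_arm", "arguments": {
  "moves": [
    [0,0,0,0,0.001,0,0.03],
    [0,0,0,0,0.001,0,0.065],
    [0,0,0,0,0.001,0,0.065],
    [0,0,0,0,0.001,0,0.065],
    [0,0,0,0,0.001,-0.05,0.065],
    [0,0,0,0,0.001,-0.1,0.065],
    [0,0,0,0,-0.05,-0.1,0.065],
    [0,0,0,0,-0.1,-0.1,0.065],
    [0,0,0,0,-0.15,-0.1,0.065],
    [0,0,0,0,-0.18,-0.1,0.065]
  ]
}}

```text
clock: 6.5
position: [0.4774, -0.2976, 0.3391]
ee_rot: [0.785, 0.62, 0.001, -0.001]
ft_force: [0.5, 0.3, 1.4]
grip_width: 0.768
```

```bash
python3 - <<'E'
from h import *
p,o=snap('wrist','w3.png');print(o['clock'],o['position'],o['grip_width'],o['ft_force'])
for i,y in enumerate((-.093,-.031,.031,.093)): print(i+1,proj(p,[W(CASE,[.008,y,z]) for z in(.008,.158)]).round().tolist())
print(proj(p,[W(CASE,[x,y,.106]) for x,y in((-.0635,-.123),(-.0635,.123),(.0635,.123),(.0635,-.123))]))
E
```

```text
6.5 [ 0.47735328 -0.29760198  0.33906366] 0.7677727268598803 [0.49211831 0.26303789 1.433599  ]
1 [[256.0, 246.0], [231.0, 294.0]]
2 [[300.0, 246.0], [292.0, 294.0]]
3 [[345.0, 246.0], [354.0, 294.0]]
4 [[389.0, 246.0], [416.0, 294.0]]
[[209.05547921 212.55308615]
 [436.72735524 212.24743326]
 [425.96777343 316.09948122]
 [219.78970915 316.4586519 ]]
```

View pics/w3.png

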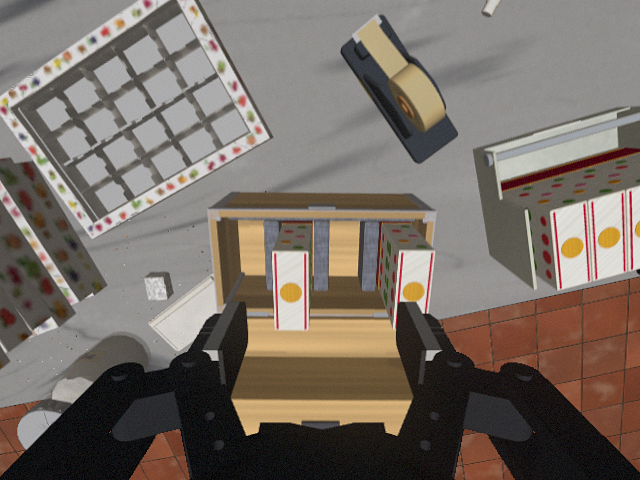

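```bash
python3 - <<'E'
from h import *
r=rot(RACK);rows([(W(RACK,[.07,-.073,.30]),r),(W(RACK,[.07,-.073,.215]),r)])
print(onz(cams.camera_params('scene'),[(463,285)],0))
E
```

```text
[0.0, -0.2, -16.6] [0.2686, 0.1044, 0.0407]
[0.0, -0.2, -16.6] [0.2683, 0.1044, 0.1257]
[[3.85195845e-01 1.63889937e-01 1.11022302e-16]]
```

Emit:
{"name": "move_arm", "arguments": {
  "moves": [
    [0,0,-16.6,0.269,0.104,0.04,0],
    [0,0,-16.6,0.269,0.104,0.04,0],
    [0,0,-16.6,0.269,0.104,0.04,0],
    [0,0,-16.6,0.269,0.104,0.04,0],
    [0,0,-16.6,0.269,0.104,0.04,0],
    [0,0,-16.6,0.269,0.104,0.04,0],
    [0,0,-16.6,0.269,0.104,0.09,0],
    [0,0,-16.6,0.269,0.104,0.126,0],
    [0,0,-16.6,0.269,0.104,0.126,0]
  ]
}}

```text
clock: 7.45
position: [0.6414, -0.0587, 0.2086]
ee_rot: [0.687, 0.727, -0.003, -0.003]
ft_force: [0.5, -0.7, 0.1]
grip_width: -0.001
```

```bash
python3 - <<'E'
from h import *
p,o=snap('wrist','w4.png');print(o['clock'],o['position'],L(RACK,o['position']),o['grip_width'],o['ft_force'])
print(proj(p,[W(RACK,[0,y,.154]) for y in(-.073,-.037,0,.037,.073)]).round(1).tolist())
print(proj(p,[W(RACK,[x,y,.154]) for x in (-.044,.044) for y in(-.091,.091)]).round(1).tolist())
im=cv2.imread('pics/raw_w4.png');h=cv2.cvtColor(im,cv2.COLOR_BGR2HSV);m=cv2.inRange(h,(15,130,150),(30,255,255))
n,_,st,ce=cv2.connectedComponentsWithStats(m)
for s,c in zip(st[1:],ce[1:]):
    if s[4]>150: w=onz(p,[c],.154)[0];print(c.round(1),s[4],L(RACK,w).round(4))
E
```

```text
7.45 [ 0.64144824 -0.05867135  0.20860291] [ 0.07288033 -0.07008166  0.20860291] -0.00115197743066512 [ 0.53683196 -0.69599225  0.12981164]
[[317.1, 142.0], [384.5, 142.4], [453.4, 143.0], [521.4, 143.8], [586.2, 144.8]]
[[281.1, 50.9], [638.1, 57.0], [285.5, 221.9], [599.5, 223.4]]
[ 15.6 139.4] 1181 [-0.0018 -0.2367  0.154 ]
[317.5 139.1] 1336 [-0.0015 -0.0728  0.154 ]
[386.1 139.4] 1338 [-0.0015 -0.0362  0.154 ]
[454.4 139.9] 1313 [-0.0016  0.0004  0.154 ]
[521.6 140.3] 1290 [-0.0018  0.0368  0.154 ]
[587.6 141.3] 1266 [-0.0018  0.0733  0.154 ]
```

View pics/w4.png

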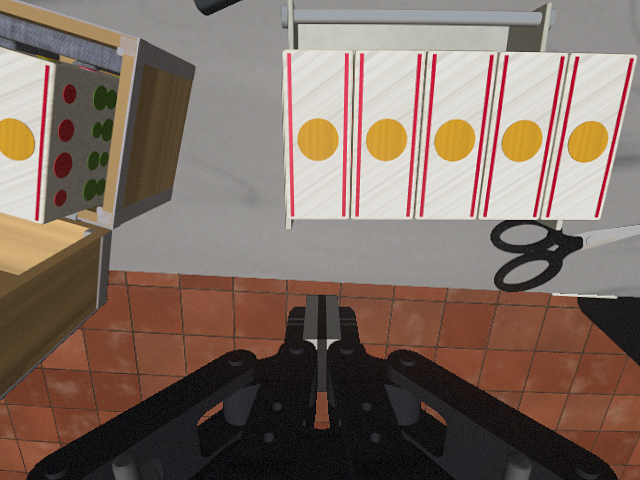

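Emit:
{"name": "move_arm", "arguments": {
  "moves": [
    [0,0,0,0,0,0,0],
    [0,0,0,0,0,0,0]
  ]
}}

```text
clock: 7.7
position: [0.6448, -0.0606, 0.216]
ee_rot: [0.687, 0.726, 0.001, 0.001]
ft_force: [-0.2, 0.8, 0.3]
grip_width: 0.002
```

```bash
sed -i 's/^RACK=.*/RACK=[np.array([.5634,.0075,0]),np.radians(3.0)]/' h.py; python3 - <<'E'
from h import *
o=manip.get_obs();print(L(RACK,o['position']))
r=rot(RACK);rows([(W(RACK,[.068,-.073,.124]),r),(W(RACK,[.056,-.073,.124]),r)])
def e(t):
    t=np.radians(t);return np.array([-.044+.088*np.cos(t)-.15*np.sin(t),.004+.15*np.cos(t)+.088*np.sin(t)])
for n in range(0,40,3): print(n,(e(n)-e(0)).round(4))
E
```

```text
[ 0.07776796 -0.07226514  0.21601718]
[0.2, -0.0, 0.2] [-0.0007, -0.0101, 0.092]
[0.2, -0.0, 0.2] [-0.0007, -0.0221, 0.0919]
0 [0. 0.]
3 [-0.008   0.0044]
6 [-0.0162  0.0084]
9 [-0.0245  0.0119]
12 [-0.0331  0.015 ]
15 [-0.0418  0.0177]
18 [-0.0507  0.0199]
21 [-0.0596  0.0216]
24 [-0.0686  0.0228]
27 [-0.0777  0.0236]
30 [-0.0868  0.0239]
33 [-0.0959  0.0237]
36 [-0.105   0.0231]
39 [-0.114  0.022]
```

Emit:
{"name": "move_arm", "arguments": {
  "moves": [
    [0,0,0,0,-0.01,0.04,0],
    [0,0,0,0,-0.01,0.08,0],
    [0,0,0,0,-0.01,0.092,0],
    [0,0,0,0,-0.01,0.092,0],
    [0,0,0,0,-0.01,0.092,0]
  ]
}}

```text
clock: 8.2
position: [0.6352, -0.061, 0.1236]
ee_rot: [0.687, 0.727, 0.001, 0.001]
ft_force: [0.0, 0.9, -0.5]
grip_width: 0.002
```

Emit:
{"name": "move_arm", "arguments": {
  "moves": [
    [0,0,0,0,-0.013,0,0],
    [0,0,0,0,-0.021,-0.004,0],
    [0,0,0,0,-0.029,-0.008,0],
    [0,0,0,0,-0.037,-0.012,0],
    [0,0,0,0,-0.046,-0.015,0],
    [0,0,0,0,-0.055,-0.018,0],
    [0,0,0,0,-0.063,-0.02,0],
    [0,0,0,0,-0.072,-0.022,0],
    [0,0,0,0,-0.081,-0.023,0],
    [0,0,0,0,-0.09,-0.024,0]
  ]
}}

```text
clock: 9.2
position: [0.543, -0.0658, 0.1452]
ee_rot: [0.687, 0.727, -0.0, -0.0]
ft_force: [0.4, -1.3, 0.5]
grip_width: -0.002
```

```bash
python3 - <<'E'
from h import *
p,o=snap('wrist','w5.png');print(o['clock'],L(RACK,o['position']),o['ft_force'])
E
```

```text
9.2 [-0.02417774 -0.0720941   0.14517278] [ 0.43676118 -1.27330562  0.49811202]
```

View pics/w5.png

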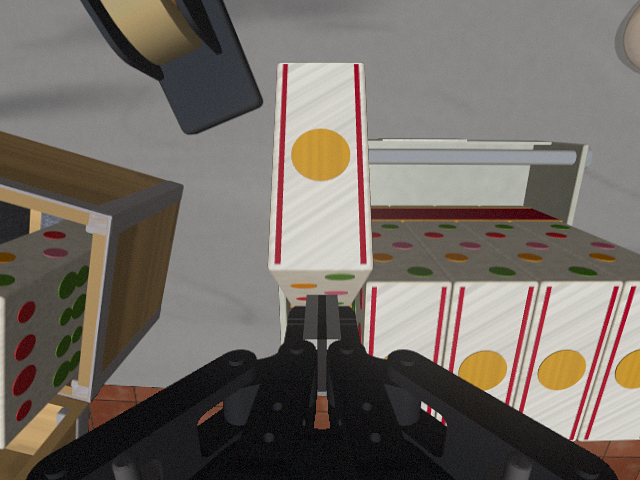

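Emit:
{"name": "move_arm", "arguments": {
  "moves": [
    [0,0,0,0,-0.005,0,0],
    [0,0,0,0,-0.01,0,0],
    [0,0,0,0,-0.015,0,0],
    [0,0,0,0,-0.02,0.0,0],
    [0,0,0,0,-0.024,0.0,0],
    [0,0,0,0,-0.024,0,0],
    [0,0,0,0,-0.024,0,0],
    [0,0,0,0,-0.024,-0.05,0],
    [0,0,0,0,-0.024,-0.1,0],
    [0,0,0,0,-0.024,-0.12,0.05]
  ]
}}

```text
clock: 10.25
position: [0.5212, -0.0678, 0.2695]
ee_rot: [0.687, 0.726, 0.002, 0.002]
ft_force: [-0.2, -0.1, -0.8]
grip_width: 0.153
```

```bash
cat >> h.py <<'E'
def lean(y,s,t=38.5):  # TCP target gripping leaning carton: s = tip height along carton, rack coords
    a=np.radians(t);return np.array([-.044-s*np.sin(a)+.044*np.cos(a),y,.004+s*np.cos(a)+.044*np.sin(a)])
E
python3 - <<'E'
from h import *
p,o=snap('wrist','w6.png');print(o['clock'],L(RACK,o['position']),o['ft_force'])
t=38.5;r=rot(RACK,-t);a=np.radians(t)
def P(x,y,s): return W(RACK,lean(y,s)+np.array([x*np.cos(a),0,x*np.sin(a)]))
print(proj(p,[P(x,y,.15) for x,y in((-.044,-.091),(-.044,-.055),(.044,-.055),(.044,-.091),(0,-.073))]).round().tolist())
rows([(W(RACK,lean(-.073,.20)),r),(W(RACK,lean(-.073,.108)),r)])
E
```

```text
10.25 [-0.04607891 -0.07297031  0.26954291] [-0.24424205 -0.10159982 -0.75655891]
[[299.0, 110.0], [346.0, 110.0], [349.0, 215.0], [295.0, 215.0], [322.0, 159.0]]
[-38.1, -0.1, 0.1] [0.0001, -0.0892, 0.0824]
[-38.1, -0.1, 0.1] [-0.0001, -0.0325, 0.1547]
```

View pics/w6.png

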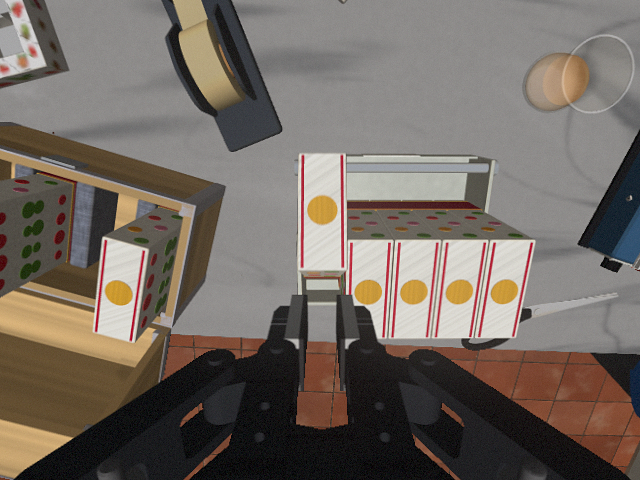

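```bash
cat >> h.py <<'E'
def seals(fn='x.png',cam='wrist'):
    p,o=snap(cam,fn);im=cv2.imread('pics/raw_'+fn);h=cv2.cvtColor(im,cv2.COLOR_BGR2HSV);m=cv2.inRange(h,(15,130,130),(30,255,255))
    n,_,st,ce=cv2.connectedComponentsWithStats(m);print(o['clock'],L(RACK,o['position']).round(4),o['grip_width'])
    return p,[(c,s[4]) for c,s in zip(ce[1:],st[1:]) if s[4]>150 and abs(s[2]/s[3]-1)<.6]
def fitlean(p,c):
    d=ray(p,[c])[0];dl=R.from_euler('z',-RACK[1]).apply(d);cl=L(RACK,p['xyz'])
    from scipy.optimize import minimize_scalar
    def q(t):
        v=lean(0,.15,t);k=(v[2]-cl[2])/dl[2];return (cl+dl*k-v)[0]
    ts=np.linspace(-5,60,651);v=[abs(q(t)) for t in ts];t=ts[int(np.argmin(v))];z=lean(0,.15,t)[2];w=cl+dl*((z-cl[2])/dl[2]);return t,w
E
python3 - <<'E'
from h import *
p,S=seals('x1.png')
for c,a in S:
    print(c.round(1),a,'upright',L(RACK,onz(p,[c],.154)[0]).round(4)); t,w=fitlean(p,c);print('   lean',t.round(1),w.round(4))
E
```

```text
10.3 [-0.0454 -0.0729  0.2709] 0.2434989921656625
[321.8 223.6] 622 upright [-0.0551 -0.073   0.154 ]
   lean 21.0 [-0.0567 -0.073   0.1598]
[119.2 290.5] 506 upright [ 0.0013 -0.2367  0.154 ]
   lean -0.6 [ 0.0015 -0.237   0.1535]
[367.7 289.4] 482 upright [-0.0006 -0.0361  0.154 ]
   lean 0.3 [-0.0007 -0.0361  0.1542]
[412.6 289.5] 495 upright [-0.0005  0.      0.154 ]
   lean 0.2 [-0.0005 -0.      0.1542]
[457.9 289.5] 494 upright [-0.0005  0.0366  0.154 ]
   lean 0.2 [-0.0006  0.0366  0.1542]
[502.6 289.3] 491 upright [-0.0006  0.073   0.154 ]
   lean 0.3 [-0.0007  0.0729  0.1542]
```

```bash
python3 - <<'E'
from h import *
r=rot(RACK);rows([(W(RACK,[.076,-.073,.216]),r)])
E
```

```text
[0.3, -0.0, 0.2] [-0.0009, 0.1216, 0.053]
```

Emit:
{"name": "move_arm", "arguments": {
  "moves": [
    [0,0,0,0,0.05,0,0],
    [0,0,0,0,0.1,0,0],
    [0,0,0,0,0.121,0,0],
    [0,0,0,0,0.121,0,0],
    [0,0,0,0,0.121,0.05,0],
    [0,0,0,0,0.121,0.05,0],
    [0,0,0,0,0.121,0.05,0]
  ]
}}

```text
clock: 11.05
position: [0.6397, -0.0603, 0.2153]
ee_rot: [0.687, 0.726, -0.001, -0.001]
ft_force: [-0.0, -0.1, 1.4]
grip_width: 0.001
```

```bash
python3 - <<'E'
from h import *
p,S=seals('x2.png')
for c,a in S:
    print(c.round(1),a,'upright',L(RACK,onz(p,[c],.154)[0]).round(4))
r=rot(RACK);rows([(W(RACK,[.066,-.073,.124]),r)])
E
```

```text
11.05 [ 0.0727 -0.0717  0.2153] 0.0008127800534136317
[320.4 139.1] 1261 upright [-0.0012 -0.0728  0.154 ]
[ 26.9 141.9] 1210 upright [-0.0004 -0.2374  0.154 ]
[386.7 141.6] 1240 upright [ 0.     -0.0363  0.154 ]
[452.8 142.1] 1227 upright [0.     0.0003 0.154 ]
[517.8 142.4] 1208 upright [-0.0002  0.0367  0.154 ]
[581.7 143.2] 1175 upright [-0.0002  0.0732  0.154 ]
[0.0, -0.0, 0.2] [-0.001, -0.0076, 0.0928]
```

Emit:
{"name": "move_arm", "arguments": {
  "moves": [
    [0,0,0,0,-0.007,0.04,0],
    [0,0,0,0,-0.007,0.08,0],
    [0,0,0,0,-0.007,0.092,0],
    [0,0,0,0,-0.007,0.092,0],
    [0,0,0,0,-0.007,0.092,0]
  ]
}}

```text
clock: 11.6
position: [0.6351, -0.061, 0.1259]
ee_rot: [0.687, 0.727, 0.001, 0.001]
ft_force: [-0.2, -0.5, 0.1]
grip_width: -0.002
```

Emit:
{"name": "move_arm", "arguments": {
  "moves": [
    [0,0,0,0,-0.011,0,0],
    [0,0,0,0,-0.02,-0.005,0],
    [0,0,0,0,-0.03,-0.01,0],
    [0,0,0,0,-0.04,-0.014,0],
    [0,0,0,0,-0.05,-0.018,0],
    [0,0,0,0,-0.06,-0.02,0],
    [0,0,0,0,-0.07,-0.022,0],
    [0,0,0,0,-0.08,-0.023,0],
    [0,0,0,0,-0.09,-0.024,0],
    [0,0,0,0,-0.1,-0.024,0]
  ]
}}

```text
clock: 12.6
position: [0.5331, -0.0663, 0.1472]
ee_rot: [0.687, 0.727, -0.0, -0.0]
ft_force: [0.2, -0.7, -0.0]
grip_width: -0.001
```

Emit:
{"name": "move_arm", "arguments": {
  "moves": [
    [0,0,0,0,-0.008,0,0],
    [0,0,0,0,-0.016,0,0],
    [0,0,0,0,-0.022,0,0],
    [0,0,0,0,-0.028,0.0,0],
    [0,0,0,0,-0.032,0.0,0],
    [0,0,0,0,-0.036,0,0],
    [0,0,0,0,-0.036,0,0],
    [0,0,0,0,-0.036,0,0]
  ]
}}

```text
clock: 13.4
position: [0.504, -0.0684, 0.1529]
ee_rot: [0.687, 0.727, 0.005, 0.005]
ft_force: [4.1, 1.6, 41.0]
grip_width: 0.002
```

```bash
python3 - <<'E'
from h import *
p,S=seals('x3.png');print(manip.get_obs()['ft_force'])
for c,a in S: print(c.round(1),a,*fitlean(p,c))
E
```

```text
13.4 [-0.0633 -0.0727  0.1529] 0.0017648119310053262
[ 4.37319839  2.42749391 41.0379125 ]
[320.8 165.5] 1403 48.6 [-0.12739693 -0.07347681  0.13620167]
[603.1 420.7] 1015 0.6000000000000005 [-0.00151429  0.07242987  0.15445253]
[541.5 415.5] 455 2.8000000000000007 [-0.00728304  0.03764104  0.15597031]
[ 10.7 426.2] 660 -2.5 [ 0.00645526 -0.23772773  0.15193798]
```

Emit:
{"name": "move_arm", "arguments": {
  "moves": [
    [0,0,0,0,0.005,-0.02,0],
    [0,0,0,0,0.005,-0.06,0],
    [0,0,0,0,0.005,-0.11,0],
    [0,0,0,0,0.005,-0.12,0.05],
    [0,0,0,0,0.005,-0.12,0.05],
    [0,0,0,0,0.005,-0.12,0.05]
  ]
}}

```text
clock: 14.05
position: [0.5024, -0.0679, 0.266]
ee_rot: [0.687, 0.727, -0.0, -0.001]
ft_force: [0.3, -0.5, -0.6]
grip_width: 0.505
```

```bash
python3 - <<'E'
from h import *
p,S=seals('w7.png');print(manip.get_obs()['ft_force'])
for c,a in S: print(c.round(1),a,*fitlean(p,c))
t=40;r=rot(RACK,-t)
rows([(W(RACK,lean(-.073,.20,t)),r),(W(RACK,lean(-.073,.108,t)),r)])
E
```

```text
14.05 [-0.0649 -0.0721  0.266 ] 0.5045765688353292
[-0.11616505  0.98653204 -0.2788118 ]
[119.2 316. ] 487 -0.5999999999999996 [ 0.00160665 -0.23699852  0.15353102]
[362.1 315.6] 329 0.10000000000000053 [-0.00033152 -0.03943237  0.15407657]
[414.2 313.8] 331 0.9000000000000004 [-0.0023483   0.00229431  0.15467262]
[456.2 315.3] 476 0.3000000000000007 [-0.00074642  0.03663153  0.15422833]
[500.6 315.1] 476 0.3000000000000007 [-0.00084336  0.07292828  0.15422833]
[320.6 316.9] 484 -0.39999999999999947 [ 0.001134   -0.07288195  0.15368917]
[-40.1, -0.1, 0.2] [-0.0007, -0.0736, 0.0803]
[-40.1, -0.1, 0.2] [-0.0009, -0.0143, 0.1507]
```

View pics/w7.png

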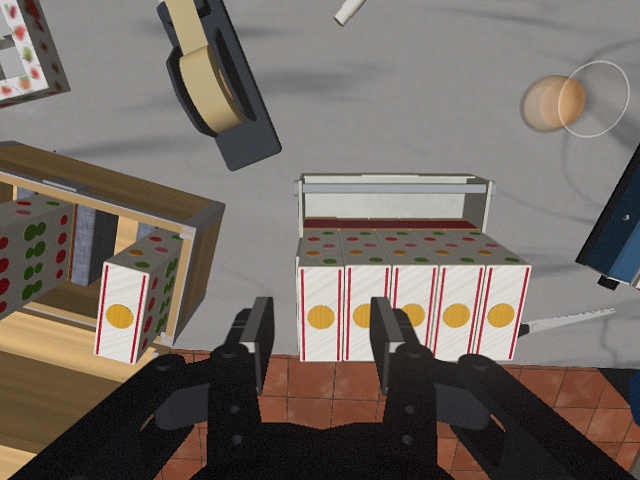

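```bash
python3 - <<'E'
from h import *
# fit w5 using pose stored: reconstruct wrist camera pose from TCP (same orientation as now)
p=cams.camera_params('wrist');o=manip.get_obs()
p=dict(p);p['xyz']=np.array(p['xyz'])-o['position']+W(RACK,[-.02418,-.0721,.14517])
print('w5',fitlean(p,(321,155)))
o=manip.get_obs();r=rot(RACK);rows([(W(RACK,[.068,-.073,.266]),r),(W(RACK,[.068,-.073,.129]),r)])
E
```

```text
w5 (np.float64(35.300000000000004), array([-0.09474204, -0.07281514,  0.15184637]))
[-0.1, -0.0, 0.2] [-0.0015, 0.1331, -0.0006]
[-0.1, -0.0, 0.2] [-0.0015, 0.1334, 0.1364]
```

Emit:
{"name": "move_arm", "arguments": {
  "moves": [
    [0,0,0,-0.001,0.05,0,0],
    [0,0,0,-0.001,0.1,0,0],
    [0,0,0,-0.001,0.133,0,0],
    [0,0,0,-0.001,0.133,0,0],
    [0,0,0,-0.001,0.133,0.05,0],
    [0,0,0,-0.001,0.133,0.1,0],
    [0,0,0,-0.001,0.133,0.136,0],
    [0,0,0,-0.001,0.133,0.136,0],
    [0,0,0,-0.001,0.133,0.136,0]
  ]
}}

```text
clock: 15.0
position: [0.6353, -0.0621, 0.1314]
ee_rot: [0.687, 0.726, -0.001, -0.0]
ft_force: [0.1, -0.5, 1.7]
grip_width: -0.0
```

Emit:
{"name": "move_arm", "arguments": {
  "moves": [
    [0,0,0,0,-0.011,0,0],
    [0,0,0,0,-0.019,-0.004,0],
    [0,0,0,0,-0.027,-0.008,0],
    [0,0,0,0,-0.035,-0.012,0],
    [0,0,0,0,-0.043,-0.015,0],
    [0,0,0,0,-0.05,-0.018,0],
    [0,0,0,0,-0.056,-0.02,0],
    [0,0,0,0,-0.062,-0.021,0],
    [0,0,0,0,-0.067,-0.022,0],
    [0,0,0,0,-0.072,-0.022,0]
  ]
}}

```text
clock: 16.0
position: [0.5636, -0.0656, 0.1533]
ee_rot: [0.687, 0.727, -0.0, -0.0]
ft_force: [1.0, 0.6, 0.1]
grip_width: -0.0
```

```bash
python3 - <<'E'
from h import *
p,S=seals('x4.png');print(manip.get_obs()['ft_force'])
for c,a in S: print(c.round(1),a,*fitlean(p,c))
E
```

```text
16.0 [-0.0037 -0.073   0.1533] -0.00012504396156803516
[ 0.43329161 -0.27713095 -0.77423126]
[323.2 180.5] 2495 24.0 [-0.06471231 -0.0728573   0.15892823]
[403.3 321.8] 1565 0.3000000000000007 [-0.00075927 -0.03644736  0.15422833]
[483.4 321.6] 1550 0.3000000000000007 [-8.36965589e-04 -5.50968004e-05  1.54228326e-01]
[562.1 321. ] 1502 0.40000000000000036 [-0.00100795  0.03626029  0.15430352]
[629.2 322.6] 754 -0.09999999999999964 [0.00032145 0.0687702  0.15392298]
```

Emit:
{"name": "move_arm", "arguments": {
  "moves": [
    [0,0,0,0,-0.004,0,0],
    [0,0,0,0,-0.008,0,0],
    [0,0,0,0,-0.011,0,0],
    [0,0,0,0,-0.014,0,0],
    [0,0,0,0,-0.016,0,0],
    [0,0,0,0,-0.016,0,0],
    [0,0,0,0,-0.016,0,0],
    [0,0,0,0,-0.016,0,0]
  ]
}}

```text
clock: 16.85
position: [0.5481, -0.0665, 0.1533]
ee_rot: [0.687, 0.727, 0.0, -0.0]
ft_force: [-0.5, -0.8, -0.2]
grip_width: -0.002
```

```bash
python3 - <<'E'
from h import *
p,S=seals('x5.png');print(manip.get_obs()['ft_force'])
for c,a in S: print(c.round(1),a,*fitlean(p,c))
E
```

```text
16.85 [-0.0191 -0.0731  0.1533] -0.0015030341089222442
[-0.62456553  0.46027919 -0.29235991]
[322.9 167. ] 2291 31.5 [-0.08479001 -0.07302525  0.15488596]
[478.5 350.7] 1412 0.3000000000000007 [-7.92725901e-04 -4.08849732e-05  1.54228326e-01]
[554.9 350. ] 1374 0.3000000000000007 [-0.0008905   0.03632789  0.15422833]
[624.9 350.1] 1027 0.10000000000000053 [-0.00031429  0.07083648  0.15407657]
```

Emit:
{"name": "move_arm", "arguments": {
  "moves": [
    [0,0,0,0,-0.002,0,0],
    [0,0,0,0,-0.004,0,0],
    [0,0,0,0,-0.006,0,0],
    [0,0,0,0,-0.006,0,0],
    [0,0,0,0,-0.006,0,0],
    [0,0,0,0,-0.006,0,0]
  ]
}}

```text
clock: 17.5
position: [0.5421, -0.0668, 0.1533]
ee_rot: [0.687, 0.727, 0.0, -0.0]
ft_force: [-0.1, 0.5, -0.9]
grip_width: 0.002
```

```bash
python3 - <<'E'
from h import *
p,S=seals('x6.png');print(manip.get_obs()['ft_force'])
for c,a in S[:2]: print(c.round(1),a,*fitlean(p,c))
E
```

```text
17.5 [-0.0251 -0.073   0.1533] 0.00246321182443535
[ 0.2661071   0.38111916 -0.52897293]
[322.9 141.6] 2045 37.400000000000006 [-0.10012943 -0.07303379  0.14988673]
[623.1 360.3] 1106 0.20000000000000018 [-0.00061002  0.07154918  0.15415267]
```

Emit:
{"name": "move_arm", "arguments": {
  "moves": [
    [0,0,0,0,0.01,0,0],
    [0,0,0,0,0.02,-0.01,0],
    [0,0,0,0,0.03,-0.04,0],
    [0,0,0,0,0.03,-0.09,0.05],
    [0,0,0,0,-0.01,-0.12,0.05],
    [0,0,0,0,-0.03,-0.12,0.05],
    [0,0,0,0,-0.03,-0.12,0.05],
    [0,0,0,0,-0.03,-0.12,0.05]
  ]
}}

```text
clock: 18.35
position: [0.5127, -0.0677, 0.2736]
ee_rot: [0.687, 0.727, 0.001, -0.0]
ft_force: [0.5, -0.4, -0.1]
grip_width: 0.584
```

```bash
python3 - <<'E'
from h import *
p,S=seals('x7.png');print(manip.get_obs()['ft_force'])
for c,a in S: print(c.round(1),a,*fitlean(p,c))
t=38;r=rot(RACK,-t)
rows([(W(RACK,lean(-.073,.20,t)),r),(W(RACK,lean(-.073,.108,t)),r)])
E
```

```text
18.35 [-0.0546 -0.0725  0.2736] 0.5836471824760754
[-0.83166575 -0.31066083 -0.09728949]
[321.1 175. ] 585 37.400000000000006 [-0.10028292 -0.07317769  0.14988673]
[122.1 299.8] 486 -0.5999999999999996 [ 0.00156834 -0.23700116  0.15353102]
[365.6 299.4] 483 0.10000000000000053 [-0.0003567  -0.0364259   0.15407657]
[410.4 299.2] 465 0.3000000000000007 [-0.00068394  0.00020002  0.15422833]
[454.5 299.2] 468 0.3000000000000007 [-0.00067674  0.03649436  0.15422833]
[498.5 299.2] 469 0.20000000000000018 [-0.00060488  0.073008    0.15415267]
[-38.0, -0.1, 0.2] [-0.0001, -0.078, 0.0846]
[-38.0, -0.1, 0.2] [-0.0004, -0.0214, 0.1571]
```

Emit:
{"name": "move_arm", "arguments": {
  "moves": [
    [-8,0,0,0,-0.02,0.02,0.05],
    [-16,0,0,0,-0.04,0.04,0.05],
    [-24,0,0,0,-0.06,0.06,0.05],
    [-32,0,0,0,-0.078,0.08,0.05],
    [-38,0,0,0,-0.078,0.085,0.05],
    [-38,0,0,0,-0.078,0.085,0.05],
    [-38,0,0,0,-0.078,0.085,0.05]
  ]
}}

```text
clock: 19.1
position: [0.4381, -0.069, 0.1956]
ee_rot: [0.66, 0.703, 0.2, 0.173]
ft_force: [0.9, 1.4, 0.9]
grip_width: 0.584
```

```bash
python3 - <<'E'
from h import *
p,S=seals('x8.png');print(manip.get_obs()['ft_force'])
for c,a in S: print(c.round(1),a,*fitlean(p,c))
t=38;r=rot(RACK,-t)
rows([(W(RACK,lean(-.073,.108,t)),r)])
E
```

```text
19.1 [-0.1291 -0.0698  0.1956] 0.5840734664252343
[-0.67500512 -0.47827399 -2.1495646 ]
[314.  270.6] 981 37.6 [-0.10070642 -0.07324027  0.14968983]
[-7.2, -1.3, -0.3] [-0.0023, 0.0061, 0.0957]
```

```bash
python3 - <<'E'
from h import *
o=manip.get_obs();print(o['joint_pos'].round(3),o['clock'])
E
```

```text
[-0.246 -0.491  0.317  2.378  0.092  0.701  1.648] 19.15
```

Emit:
{"name": "move_arm", "arguments": {
  "moves": [
    [0,0,0,0,0,0,0.05],
    [0,0,0,0,0,0,0.05],
    [0,0,0,0,0,0,0.05]
  ]
}}

```text
clock: 19.45
position: [0.4393, -0.0678, 0.197]
ee_rot: [0.66, 0.704, 0.2, 0.172]
ft_force: [0.1, 0.8, -0.1]
grip_width: 0.589
```

```bash
python3 - <<'E'
from h import *
o=manip.get_obs();print(o['joint_pos'].round(3),o['clock'])
t=38;r=rot(RACK,-t)
rows([(W(RACK,lean(-.073,.108,t)),r),(W(RACK,lean(-.073,.108,31)),rot(RACK,-31))])
E
```

```text
[-0.274 -0.491  0.33   2.371  0.105  0.71   1.635] 19.45
[-7.4, -1.6, 0.2] [-0.0069, 0.0037, 0.0959]
[-0.4, -1.6, 0.3] [-0.0071, 0.0172, 0.1004]
```

```bash
python3 - <<'E'
from h import *
for t in(31,38): rows([(W(RACK,lean(-.073,.165,38)),rot(RACK,-t))])
E
```

```text
[-0.4, -1.6, 0.3] [-0.0053, -0.0037, 0.0394]
[-7.4, -1.6, 0.2] [-0.0053, -0.0037, 0.0394]
```

Emit:
{"name": "move_arm", "arguments": {
  "moves": [
    [0,0,0,-0.003,-0.004,0.02,0.05],
    [-4,-1,0,-0.005,-0.004,0.039,0.05],
    [-7.4,-1.6,0.2,-0.005,-0.004,0.039,0.05],
    [-7.4,-1.6,0.2,-0.005,-0.004,0.039,0.05]
  ]
}}

```text
clock: 19.85
position: [0.4437, -0.0623, 0.1899]
ee_rot: [0.649, 0.704, 0.219, 0.19]
ft_force: [0.4, 0.8, 1.2]
grip_width: 0.589
```

```bash
python3 - <<'E'
from h import *
o=manip.get_obs();print(o['joint_pos'].round(3),o['clock'],L(RACK,o['position']))
for t in(34,38): rows([(W(RACK,lean(-.073,.108,38)),rot(RACK,-t))])
E
```

```text
[ 0.182 -0.428 -0.03   2.399 -0.274  0.616  1.982] 19.85 [-0.12321138 -0.06343432  0.18989758]
[-0.4, -1.9, 1.0] [-0.0124, -0.0015, 0.0873]
[-4.4, -1.9, 1.0] [-0.0124, -0.0015, 0.0873]
```

```bash
cat >> h.py <<'E'
def gripleft(y,s,cx,t,tilt,back=0):
    a=np.radians(t);b=np.radians(tilt);g=lean(y,s,t)+np.array([cx*np.cos(a),0,cx*np.sin(a)])
    return W(RACK,g-back*np.array([np.sin(b),0,-np.cos(b)])),rot(RACK,-tilt)
E
python3 - <<'E'
from h import *
rows([gripleft(-.073,.108,-.015,37.5,25,.1),gripleft(-.073,.108,-.015,37.5,25,0)])
print([L(RACK,gripleft(-.073,.108,-.015,37.5,25,b)[0]) for b in (0,.1)])
E
```

```text
[8.6, -1.8, 1.2] [-0.0092, -0.0005, -0.0102]
[8.6, -1.8, 1.2] [-0.0122, -0.0155, 0.0886]
[array([-0.08673899, -0.073     ,  0.10733624]), array([-0.12900081, -0.073     ,  0.19796702])]
```

Emit:
{"name": "move_arm", "arguments": {
  "moves": [
    [4,-1,0,-0.005,0,-0.03,0.05],
    [8.6,-1.8,1.2,-0.009,-0.0,-0.01,0.05],
    [8.6,-1.8,1.2,-0.009,0,-0.01,0.05],
    [8.6,-1.8,1.2,-0.009,0,-0.01,0.05],
    [8.6,-1.8,1.2,-0.009,0,-0.01,0.05]
  ]
}}

```text
clock: 20.35
position: [0.4379, -0.0735, 0.1974]
ee_rot: [0.673, 0.707, 0.157, 0.149]
ft_force: [0.2, 0.1, -0.1]
grip_width: 0.591
```

```bash
python3 - <<'E'
from h import *
o=manip.get_obs();print(o['joint_pos'].round(3),o['clock'],L(RACK,o['position']))
rows([gripleft(-.073,.108,-.015,37.5,25,.1),gripleft(-.073,.108,-.015,37.5,25,0)])
E
```

```text
[ 0.256 -0.355 -0.113  2.281 -0.168  0.79   1.854] 20.35 [-0.12958737 -0.07434054  0.19736181]
[-0.0, 0.1, -0.2] [0.0013, 0.0008, -0.0003]
[-0.0, 0.1, -0.2] [0.0015, 0.0008, 0.0997]
```

Emit:
{"name": "move_arm", "arguments": {
  "moves": [
    [0,0,0,0.001,0.001,0.03,0.05],
    [0,0,0,0.001,0.001,0.06,0.05],
    [0,0,0,0.001,0.001,0.085,0.05],
    [0,0,0,0.001,0.001,0.1,0.05],
    [0,0,0,0.001,0.001,0.1,0.05],
    [0,0,0,0.001,0.001,0.1,0.05]
  ]
}}

```text
clock: 20.95
position: [0.4809, -0.0713, 0.1078]
ee_rot: [0.674, 0.706, 0.156, 0.15]
ft_force: [-0.5, -0.2, 0.3]
grip_width: 0.586
```

```bash
python3 - <<'E'
from h import *
p,o=snap('wrist','w8.png');print(o['joint_pos'].round(3),o['clock'],L(RACK,o['position']),o['ft_force'])
rows([gripleft(-.073,.108,-.015,37.5,25,0)])
E
```

```text
[ 0.242 -0.12  -0.14   2.311 -0.156  0.522  1.836] 20.95 [-0.08651904 -0.07433878  0.1078287 ] [-0.45014234 -0.16443172  0.32541302]
[0.1, 0.2, -0.3] [0.0015, -0.0009, 0.0007]
```

View pics/w8.png

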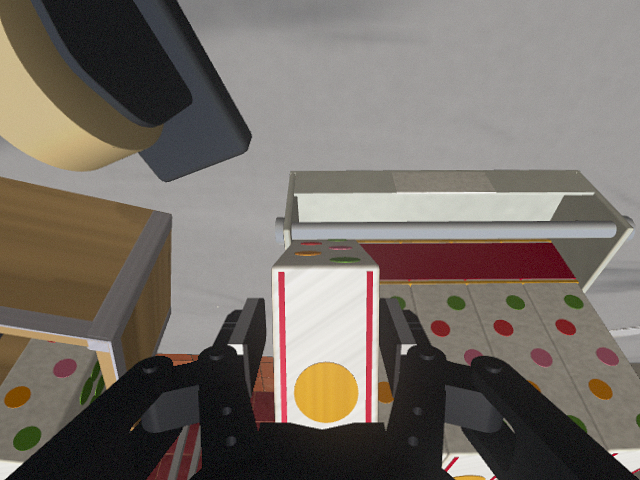

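Emit:
{"name": "move_arm", "arguments": {
  "moves": [
    [0,0,0,0.001,0,0,0.05],
    [0,0,0,0.001,0,0,0.025],
    [0,0,0,0.001,0,0,0.025],
    [0,0,0,0.001,0,0,0.025],
    [0,0,0,0.001,0,0,0.025],
    [0,0,0,0.001,0,0,0.025]
  ],
  "grip_force": 50
}}

```text
clock: 21.6
position: [0.4815, -0.0705, 0.1084]
ee_rot: [0.674, 0.706, 0.157, 0.15]
ft_force: [-5.3, 1.8, 7.2]
grip_width: 0.415
```

Emit:
{"name": "move_arm", "arguments": {
  "moves": [
    [0,0,0,0,0.004,-0.009,0.025],
    [0,0,0,0,0.013,-0.027,0.025],
    [0,0,0,0,0.025,-0.054,0.025],
    [0,0,0,0,0.038,-0.082,0.025],
    [0,0,0,0,0.051,-0.109,0.025],
    [0,0,0,0,0.063,-0.136,0.025],
    [0,0,0,0,0.068,-0.145,0.025],
    [0,0,0,0,0.068,-0.145,0.025]
  ]
}}

```text
clock: 22.4
position: [0.4819, -0.0706, 0.269]
ee_rot: [0.674, 0.706, 0.157, 0.151]
ft_force: [0.1, -0.7, -1.5]
grip_width: 0.414
```

```bash
python3 - <<'E'
from h import *
p,o=snap('wrist','w9.png');print(o['joint_pos'].round(3),o['clock'],L(RACK,o['position']),o['ft_force'],o['grip_width'])
snap('scene','s9.png',(150,100,550,400),1.5)
E
```

```text
[ 0.26  -0.301 -0.136  2.091 -0.138  0.919  1.798] 22.4 [-0.08550128 -0.07373824  0.26902669] [ 0.11552086 -0.71813057 -1.50000849] 0.41361702056693356
```

View pics/s9.png

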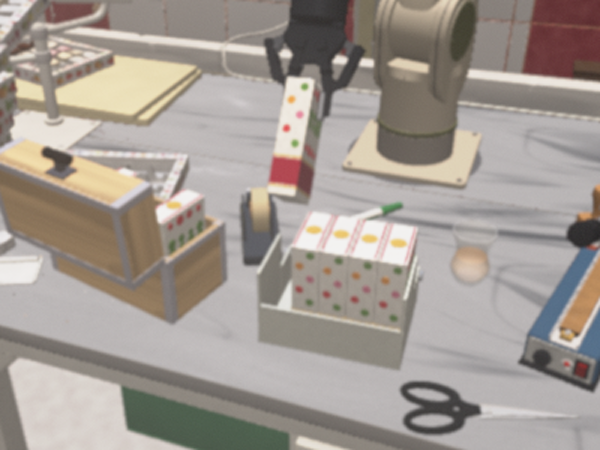

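```bash
cat >> h.py <<'E'
def sealpix(fn):
    im=cv2.imread('pics/raw_'+fn);h=cv2.cvtColor(im,cv2.COLOR_BGR2HSV);m=cv2.inRange(h,(15,130,130),(30,255,255))
    n,_,st,ce=cv2.connectedComponentsWithStats(m);return [(c.round(1).tolist(),s.tolist()) for c,s in zip(ce[1:],st[1:]) if s[4]>150]
E
python3 - <<'E'
from h import *
print(sealpix('w8.png'));print(sealpix('w9.png'))
r=rot(CASE,12.5)
rows([(W(CASE,[-.06,.031,.306]),r),(W(CASE,[-.007,.031,.306]),r)])
p=cams.camera_params('wrist')
# predicted seal pixel if no slip
a=np.radians(-12.5);o=manip.get_obs();tl=R.from_quat(o['ee_rot'])
for d in(0,5,12.5,20,37.5):
  a=np.radians(d) # carton axis leans further than tool by d
  up=np.array([0,-np.sin(a),-np.cos(a)]);fx=np.array([0,np.cos(a),-np.sin(a)])
  P=o['position']+tl.apply(.015*fx+.042*up);F=o['position']+tl.apply((-.029)*fx+.042*up);print(d,proj(p,[P,F]).round(1).tolist())
E
```

```text
[([325.8, 392.1], [294, 362, 64, 61, 3013]), ([384.2, 392.4], [379, 382, 14, 22, 217])]
[([409.9, 259.7], [398, 251, 25, 18, 339]), ([452.9, 259.3], [441, 251, 25, 17, 331]), ([495.4, 259.1], [483, 251, 26, 17, 338]), ([133.8, 263.5], [121, 256, 27, 16, 327]), ([321.5, 389.3], [290, 360, 64, 60, 2990])]
[37.2, -1.7, 16.2] [-0.1991, 0.023, -0.0332]
[37.2, -1.7, 16.2] [-0.2137, 0.0692, -0.0117]
0 [[322.2, 412.3], [322.3, 301.1]]
5 [[322.2, 406.4], [322.3, 287.1]]
12.5 [[322.3, 395.4], [322.3, 267.4]]
20 [[322.3, 382.0], [322.3, 249.8]]
37.5 [[322.3, 343.9], [322.2, 219.2]]
```

Emit:
{"name": "move_arm", "arguments": {
  "moves": [
    [0,0,0,0,0,-0.03,0.025],
    [8,0,3,-0.04,0.005,-0.033,0.025],
    [16,-1,7,-0.08,0.01,-0.033,0.025],
    [24,-1,10,-0.12,0.015,-0.033,0.025],
    [32,-1.5,14,-0.16,0.02,-0.033,0.025],
    [37.2,-1.7,16.2,-0.199,0.023,-0.033,0.025],
    [37.2,-1.7,16.2,-0.206,0.046,-0.023,0.025],
    [37.2,-1.7,16.2,-0.214,0.069,-0.012,0.025],
    [37.2,-1.7,16.2,-0.214,0.069,-0.012,0.025],
    [37.2,-1.7,16.2,-0.214,0.069,-0.012,0.025]
  ]
}}

```text
clock: 23.5
position: [0.5486, -0.2813, 0.3054]
ee_rot: [0.78, 0.617, -0.068, -0.087]
ft_force: [-0.3, 0.3, -2.2]
grip_width: 0.412
```

```bash
python3 - <<'E'
from h import *
p,o=snap('wrist','w10.png');print(o['joint_pos'].round(3),o['clock'],L(CASE,o['position']),o['ft_force'],o['grip_width'])
rows([(W(CASE,[-.007,.031,.306]),rot(CASE,12.5))])
for c,s in sealpix('w10.png'): print(c,s,L(CASE,onz(p,[c],.158)[0]).round(4),L(CASE,onz(p,[c],.008+.19+.15)[0]).round(4))
print(proj(p,[W(CASE,[.008,y,.158]) for y in(-.093,-.031,.031,.093)]).round(1).tolist(), proj(p,[W(CASE,[-.0635,-.123,.106]),W(CASE,[-.0635,.123,.106])]).round(1))
E
```

```text
[0.366 0.458 0.025 1.155 0.022 1.747 1.729] 23.5 [-0.00676348  0.03097988  0.30536108] [-0.29241801  0.33525895 -2.24083226] 0.4115590139603226
[-0.1, -0.0, 0.1] [0.0002, 0.0002, 0.0003]
[606.5, 214.6] [595, 203, 24, 24, 458] [-0.0489  0.2769  0.158 ] [-0.0526  0.1225  0.348 ]
[248.3, 278.8] [236, 267, 25, 24, 470] [ 0.0071 -0.0327  0.158 ] [-0.0317  0.0068  0.348 ]
[390.3, 278.3] [378, 267, 25, 24, 471] [0.0066 0.0901 0.158 ] [-0.0319  0.0527  0.348 ]
[321.4, 389.3] [290, 360, 64, 60, 2983] [0.1076 0.0305 0.158 ] [0.0059 0.0305 0.348 ]
[[179.1, 279.7], [250.3, 279.9], [322.0, 279.9], [393.7, 279.9]] [[167.1 198.2]
 [414.7 198.2]]
```

View pics/w10.png

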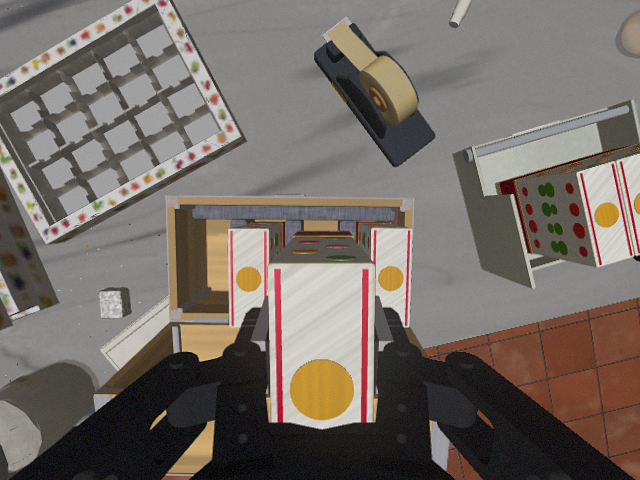

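Emit:
{"name": "move_arm", "arguments": {
  "moves": [
    [2,0,0,-0.001,0,0,0.025],
    [2,0,0,-0.001,0.009,0.04,0.025],
    [2,0,0,-0.001,0.018,0.08,0.025],
    [2,0,0,-0.001,0.026,0.117,0.025],
    [2,0,0,-0.001,0.026,0.117,0.025],
    [2,0,0,-0.001,0.026,0.117,0.025]
  ]
}}

```text
clock: 24.15
position: [0.5483, -0.2825, 0.1893]
ee_rot: [0.778, 0.615, -0.078, -0.099]
ft_force: [0.6, 0.9, -0.6]
grip_width: 0.411
```

Emit:
{"name": "move_arm", "arguments": {
  "moves": [
    [0,0,0,0,0.0035,0.0145,0.025],
    [0,0,0,0,0.007,0.029,0.025],
    [0,0,0,0,0.01,0.04,0.025],
    [0,0,0,0,0.0125,0.05,0.025],
    [0,0,0,0,0.0125,0.05,0.025]
  ]
}}

```text
clock: 24.65
position: [0.5484, -0.2821, 0.1349]
ee_rot: [0.778, 0.615, -0.078, -0.099]
ft_force: [1.9, 0.4, -4.9]
grip_width: 0.418
```

```bash
python3 - <<'E'
from h import *
p,o=snap('wrist','w11.png');print(o['clock'],L(CASE,o['position']),o['ft_force'],o['torque'],o['grip_width'])
z=o['position'][2]-.108+.15
for c,s in sealpix('w11.png'): print(c,s,L(CASE,onz(p,[c],.158)[0]).round(4),L(CASE,onz(p,[c],z)[0]).round(4))
E
```

```text
24.65 [-0.00681283  0.0301137   0.13491178] [ 1.91445061  0.40777554 -4.91756042] [-0.37030465 -1.4766022  -0.0825473 ] 0.4177213588764845
[483.6, 351.2] [453, 336, 52, 39, 968] [0.0016 0.0926 0.158 ] [-0.0057  0.0838  0.1769]
[154.5, 353.4] [135, 338, 50, 39, 1003] [ 0.0025 -0.0353  0.158 ] [-0.0049 -0.0262  0.1769]
[321.5, 389.0] [290, 359, 64, 61, 2999] [0.0165 0.0296 0.158 ] [0.0072 0.0296 0.1769]
```

Emit:
{"name": "move_arm", "arguments": {
  "moves": [
    [0,0,0,0,0.0015,0.005,0.025],
    [0,0,0,0,0.0025,0.01,0.025],
    [0,0,0,0,0.0035,0.014,0.025],
    [0,0,0,0,0.0045,0.018,0.025],
    [0,0,0,0,0.005,0.02,0.025],
    [0,0,0,0,0.005,0.02,0.025]
  ]
}}

```text
clock: 25.3
position: [0.5484, -0.2821, 0.1189]
ee_rot: [0.778, 0.615, -0.077, -0.098]
ft_force: [-6.2, 4.2, 21.5]
grip_width: 0.419
```

```bash
python3 - <<'E'
from h import *
o=manip.get_obs();print(o['clock'],L(CASE,o['position']),o['ft_force'],o['torque'],o['grip_width'])
E
```

```text
25.3 [-0.0067415   0.03011449  0.11890775] [-6.17488156  4.21006629 21.45562809] [ 1.03672329  1.58543484 -0.0138556 ] 0.4193038698769767
```

Emit:
{"name": "move_arm", "arguments": {
  "moves": [
    [0,0,0,0,-0.001,-0.003,0.04],
    [0,0,0,0,-0.001,-0.003,0.05],
    [0,0,0,0,-0.001,-0.003,0.05],
    [0,0,0,0,-0.001,-0.003,0.05],
    [0,0,0,0,-0.002,-0.03,0.05],
    [0,0,0,0,-0.003,-0.07,0.05],
    [0,0,0,0,-0.005,-0.11,0.05],
    [0,0,0,0,-0.03,-0.15,0.05],
    [-8,0,0,0,-0.05,-0.16,0.03],
    [-14.5,0,0,0,-0.07,-0.17,0.0]
  ]
}}

```text
clock: 26.3
position: [0.5241, -0.2769, 0.2988]
ee_rot: [0.785, 0.62, 0.002, 0.003]
ft_force: [0.4, -0.6, 0.8]
grip_width: 0.253
```

```bash
python3 - <<'E'
from h import *
p,o=snap('wrist','w12.png');print(o['clock'],L(CASE,o['position']),o['ft_force'],o['grip_width'])
for c,s in sealpix('w12.png'): print(c,s[4],L(CASE,onz(p,[c],.158)[0]).round(4))
r=rot(RACK);rows([(W(RACK,[.068,-.037,.30]),r),(W(RACK,[.068,-.037,.215]),r)])
E
```

```text
26.3 [-0.03159523  0.02961987  0.29880953] [ 0.36843731 -0.59489162  0.76874657] 0.25340808190437
[622.5, 205.9] 491 [-0.05    0.2768  0.158 ]
[322.8, 266.8] 455 [0.0039 0.0301 0.158 ]
[249.4, 270.1] 443 [ 0.007  -0.0329  0.158 ]
[392.8, 269.5] 448 [0.0064 0.0902 0.158 ]
[0.8, 0.2, -16.5] [0.2709, 0.0522, 0.0026]
[0.8, 0.2, -16.5] [0.271, 0.051, 0.0876]
```

View pics/w12.png

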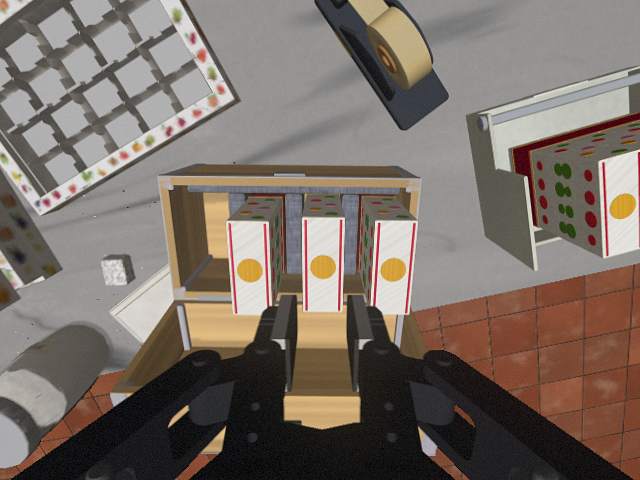

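Emit:
{"name": "move_arm", "arguments": {
  "moves": [
    [0.8,0,-16.5,0.271,0.052,0.002,0],
    [0.8,0,-16.5,0.271,0.052,0.002,0],
    [0.8,0,-16.5,0.271,0.052,0.002,0],
    [0.8,0,-16.5,0.271,0.052,0.002,0],
    [0.8,0,-16.5,0.271,0.052,0.002,0],
    [0.8,0,-16.5,0.271,0.052,0.002,0],
    [0.8,0,-16.5,0.271,0.052,0.05,0],
    [0.8,0,-16.5,0.271,0.052,0.088,0],
    [0.8,0,-16.5,0.271,0.052,0.088,0],
    [0.8,0,-16.5,0.271,0.052,0.088,0]
  ]
}}

```text
clock: 27.35
position: [0.6367, -0.0251, 0.2107]
ee_rot: [0.688, 0.726, -0.004, -0.005]
ft_force: [-0.2, 0.2, 0.5]
grip_width: -0.004
```

```bash
python3 - <<'E'
from h import *
p,S=seals('x9.png')
for c,a in S: print(c.round(1),a,'upright',L(RACK,onz(p,[c],.154)[0]).round(4))
r=rot(RACK);rows([(W(RACK,[.068,-.0368,.131]),r)])
E
```

```text
27.35 [ 0.0715 -0.0364  0.2107] -0.004233614511114718
[322.5 145. ] 1291 upright [-0.     -0.0362  0.154 ]
[389.7 145.1] 1284 upright [-1.00e-04  3.00e-04  1.54e-01]
[456.7 145.5] 1263 upright [-1.00e-04  3.68e-02  1.54e-01]
[522.8 145.6] 1238 upright [-0.0003  0.0734  0.154 ]
[-0.6, -0.1, 0.1] [-0.0005, -0.0035, 0.0813]
```

Emit:
{"name": "move_arm", "arguments": {
  "moves": [
    [0,0,0,0,-0.004,0.04,0],
    [0,0,0,0,-0.004,0.075,0],
    [0,0,0,0,-0.004,0.082,0],
    [0,0,0,0,-0.004,0.082,0],
    [0,0,0,0,-0.004,0.082,0]
  ]
}}

```text
clock: 27.9
position: [0.6334, -0.025, 0.1312]
ee_rot: [0.688, 0.726, -0.002, -0.004]
ft_force: [0.1, -0.0, -0.2]
grip_width: -0.004
```

```bash
python3 - <<'E'
from h import *
o=manip.get_obs();print(L(RACK,o['position']),o['ft_force']);rows([(W(RACK,[-.0037,-.0368,.1533]),rot(RACK))])
E
```

```text
[ 0.06816392 -0.0361442   0.13121975] [ 0.14492164 -0.01735615 -0.20507195]
[-0.5, -0.1, 0.1] [-0.0005, -0.0721, -0.0215]
```

Emit:
{"name": "move_arm", "arguments": {
  "moves": [
    [-0.5,0,0,0,-0.011,0,0],
    [-0.5,0,0,0,-0.019,-0.004,0],
    [-0.5,0,0,0,-0.027,-0.008,0],
    [-0.5,0,0,0,-0.035,-0.012,0],
    [-0.5,0,0,0,-0.043,-0.015,0],
    [-0.5,0,0,0,-0.05,-0.018,0],
    [-0.5,0,0,0,-0.056,-0.02,0],
    [-0.5,0,0,0,-0.062,-0.021,0],
    [-0.5,0,0,0,-0.067,-0.022,0],
    [-0.5,0,0,0,-0.072,-0.022,0]
  ]
}}

```text
clock: 28.9
position: [0.5597, -0.029, 0.1511]
ee_rot: [0.687, 0.726, -0.001, -0.002]
ft_force: [0.7, -0.3, 0.6]
grip_width: -0.004
```

Emit:
{"name": "move_arm", "arguments": {
  "moves": [
    [0,0,0,0,-0.004,0,0],
    [0,0,0,0,-0.008,0,0],
    [0,0,0,0,-0.011,0,0],
    [0,0,0,0,-0.014,0,0],
    [0,0,0,0,-0.016,0,0],
    [0,0,0,0,-0.018,0,0],
    [0,0,0,0,-0.02,0,0],
    [0,0,0,0,-0.0215,0,0],
    [0,0,0,0,-0.0215,0,0],
    [0,0,0,0,-0.0215,0,0]
  ]
}}

```text
clock: 29.9
position: [0.5387, -0.0301, 0.1512]
ee_rot: [0.687, 0.726, -0.001, -0.002]
ft_force: [-0.7, 0.4, -0.9]
grip_width: -0.001
```

Emit:
{"name": "move_arm", "arguments": {
  "moves": [
    [0,0,0,0,0,0,0],
    [0,0,0,0,0,0,0]
  ]
}}

```text
clock: 30.1
position: [0.5387, -0.0301, 0.1512]
ee_rot: [0.687, 0.726, -0.001, -0.002]
ft_force: [-0.7, -0.1, 0.3]
grip_width: 0.001
```

```bash
python3 - <<'E'
from h import *
p,S=seals('x10.png');print(manip.get_obs()['ft_force'])
for c,a in S: print(c.round(1),a,*fitlean(p,c))
E
```

```text
30.1 [-0.0266 -0.0363  0.1512] 0.0005888780826885322
[-0.14984515 -0.11222513 -0.19827469]
[322.1 139.5] 2002 38.300000000000004 [-0.10241793 -0.0364799   0.14898673]
[478.2 365.8] 1324 0.5 [-0.00140948  0.03667318  0.15437826]
[553.8 365.5] 1346 0.40000000000000036 [-0.00111917  0.07285619  0.15430352]
```

Emit:
{"name": "move_arm", "arguments": {
  "moves": [
    [0,0,0,0,0.01,0,0],
    [0,0,0,0,0.02,-0.01,0],
    [0,0,0,0,0.03,-0.04,0],
    [0,0,0,0,0.03,-0.09,0.05],
    [0,0,0,0,-0.01,-0.12,0.05],
    [0,0,0,0,-0.03,-0.12,0.05],
    [0,0,0,0,-0.03,-0.12,0.05]
  ]
}}

```text
clock: 30.85
position: [0.5087, -0.0323, 0.2731]
ee_rot: [0.688, 0.726, 0.0, -0.001]
ft_force: [0.6, -0.5, 0.4]
grip_width: 0.588
```

```bash
python3 - <<'E'
from h import *
p,S=seals('x11.png');print(manip.get_obs()['ft_force'])
for c,a in S: print(c.round(1),a,*fitlean(p,c))
rows([gripleft(-.0365,.108,-.015,38.5,25,.1)])
E
```

```text
30.85 [-0.0567 -0.0369  0.2731] 0.5875119198308391
[-0.19597702 -0.57933705 -0.33113231]
[322.3 175. ] 571 38.400000000000006 [-0.10259818 -0.03658047  0.14888452]
[631.3 248. ] 540 18.400000000000002 [-0.04948494  0.20259208  0.16021996]
[  8.4 281.1] 392 7.600000000000001 [-0.0201498  -0.28866634  0.15850161]
[366.7 302.1] 467 0.20000000000000018 [-4.91168694e-04 -8.17022024e-05  1.54152675e-01]
[412.  301.3] 438 0.5 [-0.00132717  0.0368363   0.15437826]
[456.  301.9] 463 0.3000000000000007 [-0.0006777   0.07311333  0.15422833]
[ 79.7 302.9] 480 -0.5999999999999996 [ 0.00153852 -0.23754203  0.15353102]
[-25.1, -0.1, 0.1] [0.0003, -0.0746, 0.0751]
```

Emit:
{"name": "move_arm", "arguments": {
  "moves": [
    [-8,0,0,0,-0.025,0.02,0.05],
    [-16,0,0,0,-0.05,0.05,0.05],
    [-24,0,0,0,-0.07,0.07,0.05],
    [-25,0,0,0,-0.075,0.075,0.05],
    [-25,0,0,0,-0.075,0.075,0.05],
    [-25,0,0,0,-0.075,0.075,0.05]
  ]
}}

```text
clock: 31.5
position: [0.4358, -0.0358, 0.1983]
ee_rot: [0.671, 0.709, 0.157, 0.147]
ft_force: [0.3, -0.2, 1.1]
grip_width: 0.585
```

```bash
python3 - <<'E'
from h import *
o=manip.get_obs();print(o['joint_pos'].round(3),o['clock'],L(RACK,o['position']))
rows([gripleft(-.0365,.108,-.015,38.5,25,.1),gripleft(-.0365,.108,-.015,38.5,25,0)])
E
```

```text
[ 0.181 -0.379 -0.149  2.294 -0.131  0.793  1.728] 31.5 [-0.12968852 -0.03652508  0.19826053]
[-0.1, -0.2, 0.1] [0.0, -0.0015, 0.0005]
[-0.1, -0.2, 0.1] [-0.0003, -0.0013, 0.1005]
```

Emit:
{"name": "move_arm", "arguments": {
  "moves": [
    [0,0,0,0,-0.001,0.03,0.05],
    [0,0,0,0,-0.001,0.06,0.05],
    [0,0,0,0,-0.001,0.085,0.05],
    [0,0,0,0,-0.001,0.1,0.05],
    [0,0,0,0,-0.001,0.1,0.05],
    [0,0,0,0,-0.001,0.1,0.025],
    [0,0,0,0,-0.001,0.1,0.025],
    [0,0,0,0,-0.001,0.1,0.025],
    [0,0,0,0,-0.001,0.1,0.025],
    [0,0,0,0,-0.001,0.1,0.025]
  ]
}}

```text
clock: 32.5
position: [0.4759, -0.0335, 0.1067]
ee_rot: [0.671, 0.709, 0.157, 0.148]
ft_force: [2.7, 0.6, 3.3]
grip_width: 0.42
```

```bash
python3 - <<'E'
from h import *
p,o=snap('wrist','x12.png');print(o['clock'],L(RACK,o['position']),o['grip_width'],o['ft_force'],sealpix('x12.png'))
E
```

```text
32.5 [-0.08947587 -0.03635172  0.1066696 ] 0.4201813019546843 [2.65428005 0.63914765 3.34148009] [([321.7, 390.1], [290, 360, 64, 61, 3054])]
```

Emit:
{"name": "move_arm", "arguments": {
  "moves": [
    [0,0,0,0,0.004,-0.009,0.025],
    [0,0,0,0,0.013,-0.027,0.025],
    [0,0,0,0,0.025,-0.054,0.025],
    [0,0,0,0,0.038,-0.082,0.025],
    [0,0,0,0,0.051,-0.109,0.025],
    [0,0,0,0,0.063,-0.136,0.025],
    [0,0,0,0,0.076,-0.163,0.025],
    [0,0,0,0,0.083,-0.178,0.025],
    [0,0,0,0,0.083,-0.178,0.025]
  ]
}}

```text
clock: 33.45
position: [0.4758, -0.0341, 0.3041]
ee_rot: [0.671, 0.709, 0.157, 0.148]
ft_force: [-0.6, -0.6, -3.3]
grip_width: 0.412
```

```bash
python3 - <<'E'
from h import *
p,o=snap('wrist','x13.png');print(o['clock'],L(RACK,o['position']),o['grip_width'],o['ft_force'])
for c,s in sealpix('x13.png'): print(c,s[4],L(RACK,onz(p,[c],.154)[0]).round(4))
r=rot(CASE,14.5)
rows([(W(CASE,[-.05,.03,.306]),r),(W(CASE,[-.004,-.0945,.306]),r)])
E
```

```text
33.45 [-0.08968334 -0.03694739  0.30410635] 0.41200175946404965 [-0.56670417 -0.63893063 -3.32978053]
[624.0, 169.2] 675 [-0.0745  0.2066  0.154 ]
[38.1, 223.2] 332 [-0.0172 -0.2953  0.154 ]
[361.2, 236.6] 303 [-8.00e-04 -1.00e-04  1.54e-01]
[400.7, 236.5] 302 [-0.001   0.0367  0.154 ]
[439.7, 236.4] 296 [-0.0012  0.0731  0.154 ]
[108.9, 239.0] 299 [ 0.0024 -0.2372  0.154 ]
[321.7, 390.2] 3045 [ 0.3221 -0.0361  0.154 ]
[99.6, 393.8] 273 [ 0.3412 -0.3932  0.154 ]
[39.0, -1.6, 16.8] [-0.2395, 0.0182, 0.0035]
[39.0, -1.6, 16.8] [-0.3719, 0.0262, 0.0069]
```

Emit:
{"name": "move_arm", "arguments": {
  "moves": [
    [7,0,3,-0.04,0.003,0,0.025],
    [14,-0.5,6,-0.08,0.006,0,0.025],
    [21,-1,9,-0.12,0.01,0,0.025],
    [28,-1,12,-0.16,0.014,0,0.025],
    [35,-1.5,15,-0.2,0.018,0.003,0.025],
    [39,-1.6,16.8,-0.24,0.018,0.003,0.025],
    [39,-1.6,16.8,-0.285,0.021,0.005,0.025],
    [39,-1.6,16.8,-0.33,0.024,0.006,0.025],
    [39,-1.6,16.8,-0.372,0.026,0.007,0.025],
    [39,-1.6,16.8,-0.372,0.026,0.007,0.025]
  ]
}}

```text
clock: 34.5
position: [0.5197, -0.4095, 0.3011]
ee_rot: [0.78, 0.612, -0.081, -0.102]
ft_force: [-0.4, 0.3, -3.5]
grip_width: 0.415
```

Emit:
{"name": "move_arm", "arguments": {
  "moves": [
    [0,0,0,0,0,0,0.025],
    [0,0,0,0,0,0,0.025]
  ]
}}

```text
clock: 34.7
position: [0.5227, -0.4027, 0.3046]
ee_rot: [0.778, 0.615, -0.078, -0.1]
ft_force: [-0.2, -0.2, -2.6]
grip_width: 0.411
```

```bash
python3 - <<'E'
from h import *
p,o=snap('wrist','w13.png');print(o['joint_pos'].round(3),o['clock'],L(CASE,o['position']),o['ft_force'],o['grip_width'])
for c,s in sealpix('w13.png'): print(c,s[4],L(CASE,onz(p,[c],.158)[0]).round(4),L(CASE,onz(p,[c],.348)[0]).round(4))
r=rot(CASE,14.5)
rows([(W(CASE,[-.004,-.0945,.306]),r),(W(CASE,[-.004,-.0945,.19]),r),(W(CASE,[-.004,-.0945,.135]),r)])
E
```

```text
[0.483 0.587 0.118 0.98  0.022 1.818 1.93 ] 34.7 [-0.00381721 -0.0931288   0.30458596] [-0.20703283 -0.21037054 -2.59132343] 0.41096715379861526
[464.1, 277.7] 466 [0.0039 0.0299 0.158 ] [-0.0276 -0.0474  0.348 ]
[532.2, 280.6] 456 [0.0066 0.0899 0.158 ] [-0.0266 -0.0249  0.348 ]
[391.7, 281.6] 470 [ 0.0072 -0.0329  0.158 ] [-0.0264 -0.071   0.348 ]
[321.6, 390.1] 3049 [ 0.1039 -0.0932  0.158 ] [ 0.0099 -0.0936  0.348 ]
[-0.1, -0.1, 0.1] [-0.0016, -0.0005, -0.0007]
[-0.1, -0.1, 0.1] [-0.0018, 0.0286, 0.1116]
[-0.1, -0.1, 0.1] [-0.0019, 0.0425, 0.1648]
```

View pics/w13.png

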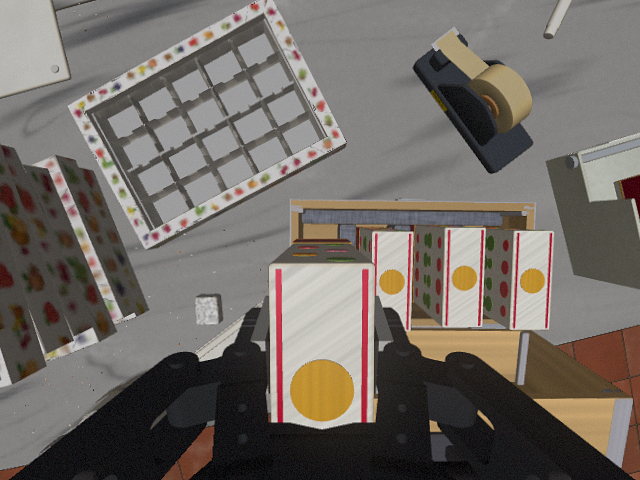

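Emit:
{"name": "move_arm", "arguments": {
  "moves": [
    [0,0,0,-0.0015,-0.002,0.0,0.025],
    [0,0,0,-0.0015,0.007,0.04,0.025],
    [0,0,0,-0.0015,0.017,0.08,0.025],
    [0,0,0,-0.0015,0.026,0.112,0.025],
    [0,0,0,-0.0015,0.026,0.112,0.025],
    [0,0,0,-0.0015,0.026,0.112,0.025]
  ]
}}

```text
clock: 35.35
position: [0.5196, -0.4043, 0.192]
ee_rot: [0.778, 0.615, -0.078, -0.099]
ft_force: [0.6, 0.3, -1.8]
grip_width: 0.416
```

Emit:
{"name": "move_arm", "arguments": {
  "moves": [
    [0,0,0,0,0.0035,0.0145,0.025],
    [0,0,0,0,0.007,0.029,0.025],
    [0,0,0,0,0.01,0.04,0.025],
    [0,0,0,0,0.0135,0.053,0.025],
    [0,0,0,0,0.0135,0.053,0.025]
  ]
}}

```text
clock: 35.85
position: [0.5188, -0.4039, 0.1339]
ee_rot: [0.778, 0.615, -0.078, -0.101]
ft_force: [-0.5, 0.8, -2.2]
grip_width: 0.413
```

```bash
python3 - <<'E'
from h import *
o=manip.get_obs();print(o['clock'],L(CASE,o['position']),o['ft_force'],o['torque'],o['grip_width'])
E
```

```text
35.85 [-0.00731696 -0.09523013  0.1338584 ] [-0.46029034  0.78121353 -2.15546589] [-0.0341622  -0.25333369  0.04961455] 0.413017316942213
```

Emit:
{"name": "move_arm", "arguments": {
  "moves": [
    [0,0,0,0,0.0015,0.005,0.025],
    [0,0,0,0,0.0025,0.01,0.025],
    [0,0,0,0,0.0035,0.014,0.025],
    [0,0,0,0,0.004,0.017,0.025],
    [0,0,0,0,0.0045,0.019,0.025],
    [0,0,0,0,0.0045,0.019,0.025]
  ]
}}

```text
clock: 36.45
position: [0.519, -0.4045, 0.1182]
ee_rot: [0.779, 0.615, -0.078, -0.099]
ft_force: [-3.4, 2.8, 9.7]
grip_width: 0.416
```

```bash
python3 - <<'E'
from h import *
o=manip.get_obs();print(o['clock'],L(CASE,o['position']),o['ft_force'],o['torque'],o['grip_width'])
E
```

```text
36.45 [-0.00703949 -0.09574596  0.11823137] [-3.43479592  2.81020751  9.67581128] [0.8140854  0.89059015 0.05985205] 0.4159884530888287
```

Emit:
{"name": "move_arm", "arguments": {
  "moves": [
    [0,0,0,0,-0.001,-0.003,0.04],
    [0,0,0,0,-0.001,-0.003,0.05],
    [0,0,0,0,-0.001,-0.003,0.05],
    [0,0,0,0,-0.001,-0.003,0.05],
    [0,0,0,0,-0.002,-0.03,0.05],
    [0,0,0,0,-0.003,-0.07,0.05],
    [0,0,0,0,-0.005,-0.11,0.05],
    [0,0,0,0,-0.03,-0.15,0.05],
    [-8,0,0,0.05,-0.05,-0.16,0.05],
    [-14.5,0,0,0.1,-0.07,-0.18,0.05]
  ]
}}

```text
clock: 37.45
position: [0.5224, -0.3261, 0.2981]
ee_rot: [0.785, 0.619, -0.003, -0.004]
ft_force: [1.4, 1.2, 1.0]
grip_width: 0.588
```

Emit:
{"name": "move_arm", "arguments": {
  "moves": [
    [-1,0,0,0.01,-0.02,-0.04,0.06],
    [-1,0,0,0.01,-0.02,-0.04,0.06],
    [-1,0,0,0.01,-0.02,-0.04,0.06]
  ]
}}

```text
clock: 37.75
position: [0.505, -0.3117, 0.3406]
ee_rot: [0.785, 0.62, 0.002, 0.003]
ft_force: [-0.0, 0.3, 0.3]
grip_width: 0.704
```

```bash
python3 - <<'E'
from h import *
p,o=snap('wrist','w14.png',(100,130,640,420),1.45);print(o['clock'],L(CASE,o['position']),o['ft_force'],o['grip_width'])
for c,s in sealpix('w14.png'): print(c,s,L(CASE,onz(p,[c],.158)[0]).round(4),L(RACK,onz(p,[c],.154)[0]).round(4))
q,_=snap('scene','s14.png')
for c,s in sealpix('s14.png'): print('scene',c,s,L(CASE,onz(q,[c],.158)[0]).round(4))
a=.156;ang=np.radians(14.5+94.5);b=[.0635-a*np.cos(ang),0,.106+a*np.sin(ang)];print('bar',b,proj(p,[W(CASE,b)]))
rows([(W(CASE,np.array(b)+[0,0,.06]),rot(CASE)),(W(CASE,np.array(b)-[0,0,.017]),rot(CASE))])
E
```

```text
37.75 [-0.04217352 -0.00868453  0.3405986 ] [-0.01668655  0.25616022  0.28449845] 0.7039568636173402
[361.7, 260.0] [351, 250, 22, 20, 346] [0.0036 0.0299 0.158 ] [-0.0186 -0.2916  0.154 ]
[423.0, 262.4] [413, 253, 21, 20, 336] [0.0062 0.09   0.158 ] [ 0.0011 -0.2339  0.154 ]
[232.8, 263.8] [223, 254, 21, 20, 331] [ 0.0077 -0.0963  0.158 ] [-0.0507 -0.4153  0.154 ]
[297.3, 263.1] [287, 254, 22, 20, 343] [ 0.0069 -0.033   0.158 ] [-0.0334 -0.3536  0.154 ]
bar [np.float64(0.11428863209531644), 0, np.float64(0.25350089779349344)] [[332.72726699 426.95224492]]
[0.2, -0.0, -0.0] [0.0089, 0.1562, 0.0251]
[0.2, -0.0, -0.0] [0.0089, 0.1559, 0.1021]
```

View pics/w14.png

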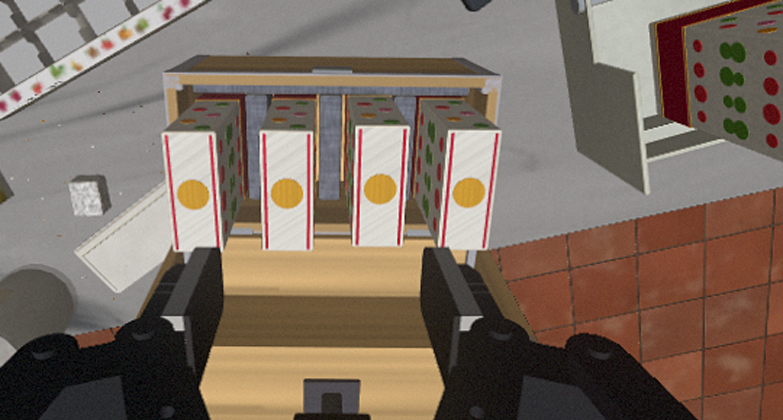

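```bash
python3 - <<'E'
from h import *
o=manip.get_obs();p=cams.camera_params('wrist')
im=cv2.imread('pics/raw_w14.png');h=cv2.cvtColor(im,cv2.COLOR_BGR2HSV)
m=cv2.inRange(h,(165,110,100),(180,255,255))|cv2.inRange(h,(0,110,100),(6,255,255))
n,lab,st,ce=cv2.connectedComponentsWithStats(m)
for i in range(1,n):
    s=st[i]
    if s[3]>60 and s[2]<25:
        ys,xs=np.where(lab==i);k=np.polyfit(ys,xs,1);t,b=ys.min(),ys.max()
        P=onz(p,[(np.polyval(k,t),t),(np.polyval(k,b),b)],.158);q=np.array([L(CASE,v) for v in P]);print(s[:4],'front',q[0,:2].round(4),'back',q[1,:2].round(4),'len',np.linalg.norm(q[1]-q[0]).round(4))
for c,s in sealpix('raw_s14.png') if False else sealpix('s14.png'): print('scene',c,s)
E
```

```text
[345 219   5  80] front [-0.0389  0.0153] back [0.0429 0.0149] len 0.0818
[374 219   6  80] front [-0.0389  0.044 ] back [0.043  0.0436] len 0.0819
[214 223   9  79] front [-0.0352 -0.11  ] back [ 0.0463 -0.1101] len 0.0815
[244 223   7  78] front [-0.0352 -0.0814] back [ 0.0452 -0.0815] len 0.0803
[281 222   4  79] front [-0.0361 -0.0468] back [ 0.0451 -0.0476] len 0.0812
[312 223   2  79] front [-0.0351 -0.0178] back [ 0.0463 -0.0188] len 0.0813
[404 222   9  79] front [-0.036   0.0751] back [0.0453 0.0744] len 0.0813
[433 222  11  79] front [-0.036   0.1038] back [0.0454 0.103 ] len 0.0814
```

Emit:
{"name": "move_arm", "arguments": {
  "moves": [
    [0,0,0,0.009,0.05,0,0.065],
    [0,0,0,0.009,0.1,0,0.065],
    [0,0,0,0.009,0.15,0.01,0.065],
    [0,0,0,0.009,0.156,0.025,0.065],
    [0,0,0,0.009,0.156,0.025,0.065],
    [0,0,0,0.009,0.156,0.025,0.065]
  ]
}}

```text
clock: 38.45
position: [0.6582, -0.3396, 0.3137]
ee_rot: [0.785, 0.619, 0.001, 0.001]
ft_force: [0.5, -0.4, 0.9]
grip_width: 0.759
```

```bash
python3 - <<'E'
from h import *
p,o=snap('wrist','x15.png');print(o['clock'],L(CASE,o['position']),o['joint_pos'].round(3))
b=np.array([.1143,0,.2535])
print(proj(p,[W(CASE,b+[0,y,0]) for y in(-.022,.022)]))
im=cv2.imread('pics/raw_x15.png');g=cv2.cvtColor(im,cv2.COLOR_BGR2GRAY);m=((g<60)*255).astype(np.uint8)
n,_,st,ce=cv2.connectedComponentsWithStats(m)
for s in st[1:]:
    if s[4]>150: print(s)
rows([(W(CASE,b-[0,0,.017]),rot(CASE))])
cv2.imwrite('pics/w15.png',im[200:480,140:520])
E
```

```text
38.45 [ 1.13350979e-01 -3.06305669e-04  3.13652766e-01] [ 0.381  0.589  0.064  0.933 -0.036  1.619  1.768]
[[286.8227008  265.96173946]
 [358.9423152  265.88028383]]
[ 586    0   28   86 1952]
[ 195   17  252   13 1840]
[238  48  16  96 345]
[386  49  11  93 181]
[ 281  243   74   34 1979]
[ 22 272  38  56 319]
[    0   302   640   178 51507]
[0.3, 0.0, -0.1] [0.0005, 0.0006, 0.0791]
```

Emit:
{"name": "move_arm", "arguments": {
  "moves": [
    [0,0,0,-0.002,-0.002,0.03,0.065],
    [0,0,0,-0.002,-0.003,0.06,0.065],
    [0,0,0,-0.002,-0.003,0.078,0.065],
    [0,0,0,-0.002,-0.003,0.078,0.065],
    [0,0,0,-0.002,-0.003,0.078,0.03],
    [0,0,0,-0.002,-0.003,0.078,0.03],
    [0,0,0,-0.002,-0.003,0.078,0.03],
    [0,0,0,-0.002,-0.003,0.078,0.03],
    [0,0,0,-0.002,-0.003,0.078,0.03]
  ],
  "grip_force": 35
}}

```text
clock: 39.4
position: [0.6559, -0.3416, 0.2399]
ee_rot: [0.785, 0.619, 0.002, 0.004]
ft_force: [-4.6, -0.2, 7.5]
grip_width: 0.503
```

```bash
python3 - <<'E'
from h import *
o=manip.get_obs();print(o['clock'],L(CASE,o['position']),o['grip_width'],o['ft_force'])
def f(d):
    a=np.radians(14.5+d);return np.array([-.156*np.cos(a),-.156*np.sin(a)])
for s,e,n in((94,50,10),(50,0,10)):
    print([ (f(s+(e-s)*(i+1)/n)-f(s)).round(3).tolist() for i in range(n)])
E
```

```text
39.4 [ 0.11164067 -0.00281386  0.23989793] 0.5032833420443722 [-4.56370581 -0.23019801  7.45917401]
[[-0.011, -0.003], [-0.023, -0.006], [-0.035, -0.007], [-0.047, -0.008], [-0.059, -0.008], [-0.071, -0.007], [-0.083, -0.004], [-0.094, -0.001], [-0.106, 0.002], [-0.117, 0.007]]
[[-0.012, 0.006], [-0.023, 0.014], [-0.034, 0.022], [-0.044, 0.031], [-0.053, 0.042], [-0.061, 0.052], [-0.069, 0.064], [-0.075, 0.076], [-0.08, 0.089], [-0.084, 0.102]]
```

Bar pinched (43 mm). Bringing the lid down.

Emit:
{"name": "move_arm", "arguments": {
  "moves": [
    [0,0,0,0,-0.011,-0.003,0.03],
    [0,0,0,0,-0.023,-0.006,0.03],
    [0,0,0,0,-0.035,-0.007,0.03],
    [0,0,0,0,-0.047,-0.008,0.03],
    [0,0,0,0,-0.059,-0.008,0.03],
    [0,0,0,0,-0.071,-0.007,0.03],
    [0,0,0,0,-0.083,-0.004,0.03],
    [0,0,0,0,-0.094,-0.001,0.03],
    [0,0,0,0,-0.106,0.002,0.03],
    [0,0,0,0,-0.117,0.007,0.03]
  ]
}}

```text
clock: 40.4
position: [0.5433, -0.3136, 0.2326]
ee_rot: [0.785, 0.62, 0.003, 0.004]
ft_force: [-0.6, 1.9, 9.9]
grip_width: 0.504
```

```bash
python3 - <<'E'
from h import *
o=manip.get_obs();q=L(CASE,o['position']);print(q,o['grip_width'],o['ft_force'],np.degrees(np.arctan2(q[2]+.014-.106,.0635-q[0]))-14.5, np.hypot(q[2]+.014-.106,.0635-q[0]))
E
```

```text
[-0.00440943 -0.00167772  0.23263004] 0.5043423981936795 [-0.63731056  1.90459214  9.85550342] 49.724374836573574 0.15616817520138349
```

Emit:
{"name": "move_arm", "arguments": {
  "moves": [
    [0,0,0,0,-0.012,0.006,0.03],
    [0,0,0,0,-0.023,0.014,0.03],
    [0,0,0,0,-0.034,0.022,0.03],
    [0,0,0,0,-0.044,0.031,0.03],
    [0,0,0,0,-0.053,0.042,0.03],
    [0,0,0,0,-0.061,0.052,0.03],
    [0,0,0,0,-0.069,0.064,0.03],
    [0,0,0,0,-0.075,0.076,0.03],
    [0,0,0,0,-0.08,0.089,0.03],
    [0,0,0,0,-0.083,0.098,0.03]
  ]
}}

```text
clock: 41.4
position: [0.4614, -0.2932, 0.1313]
ee_rot: [0.785, 0.62, 0.002, 0.001]
ft_force: [-5.5, 4.6, 4.0]
grip_width: 0.508
```

```bash
python3 - <<'E'
from h import *
o=manip.get_obs();q=L(CASE,o['position']);print(q,o['grip_width'],o['ft_force'],np.degrees(np.arctan2(q[2]+.014-.106,.0635-q[0]))-14.5, np.hypot(q[2]+.014-.106,.0635-q[0]))
E
```

```text
[-0.08882573 -0.00076897  0.13132006] 0.5076182097622773 [-5.51051496  4.64244005  4.03466554] -0.026111184805872156 0.15731876932015934
```

Emit:
{"name": "move_arm", "arguments": {
  "moves": [
    [0,0,0,0,0,0.003,0.03],
    [0,0,0,0,0,0.003,0.03],
    [0,0,0,0,0,0.003,0.06],
    [0,0,0,0,0,0.003,0.06],
    [0,0,0,0,0,0,0.06],
    [0,0,0,0,0,-0.03,0.06],
    [0,0,0,0,0,-0.07,0.06],
    [0,0,0,0,0,-0.12,0.06],
    [0,0,0,0.04,0,-0.17,0.06],
    [0,0,0,0.04,0,-0.21,0.06]
  ]
}}

```text
clock: 42.4
position: [0.4706, -0.2526, 0.3407]
ee_rot: [0.784, 0.621, 0.002, 0.001]
ft_force: [1.1, -0.2, 0.3]
grip_width: 0.7
```

```bash
python3 - <<'E'
from h import *
p,o=snap('wrist','x16.png');print(o['clock'],o['position'],o['ft_force'],o['grip_width'])
im=cv2.imread('pics/raw_x16.png');g=cv2.cvtColor(im,cv2.COLOR_BGR2GRAY)
n,_,st,ce=cv2.connectedComponentsWithStats(((g<60)*255).astype(np.uint8))
print([s.tolist() for s in st[1:] if 100<s[4]<5000]);print('bar shut pred',proj(p,[W(CASE,[-.0875,y,.145]) for y in(-.022,.022)]))
for c,s in sealpix('x16.png'): print(c,s[4],L(RACK,onz(p,[c],.154)[0]).round(4))
a=cv2.imread('pics/scene0.png').astype(int)
q,_=snap('scene','s16.png');b=cv2.imread('pics/raw_s16.png').astype(int)
d=abs(a-b).max(2)
for nm,(x0,y0,x1,y1) in dict(case=(172,192,302,310),disp=(308,222,328,275),glass=(448,250,480,292)).items(): 
    print(nm,(d[y0:y1,x0:x1]>40).mean().round(4))
for c,s in sealpix('s16.png'): pass
h=cv2.cvtColor(b.astype(np.uint8),cv2.COLOR_BGR2HSV);m=cv2.inRange(h,(15,120,120),(30,255,255));m[:230]=0;m[275:]=0;m[:,:320]=0;m[:,435:]=0
n,_,st,ce=cv2.connectedComponentsWithStats(m);print(ce[1:][st[1:,4]>8].round(1))
E
```

```text
42.4 [ 0.47063419 -0.25258047  0.34067618] [ 1.06121337 -0.23648825  0.31546771] 0.699806238113538
[[306, 31, 117, 145, 2580], [509, 161, 102, 92, 1476], [255, 205, 47, 17, 733], [545, 204, 12, 14, 107], [261, 223, 37, 15, 200], [0, 227, 17, 13, 110], [37, 247, 15, 14, 104], [26, 261, 14, 12, 111], [0, 272, 25, 34, 361], [607, 274, 33, 13, 161], [36, 279, 16, 14, 124], [20, 316, 19, 14, 147]]
bar shut pred [[257.17706787 213.27017405]
 [302.45449713 213.32391677]]
[634.2, 235.4] 197 [0.0006 0.035  0.154 ]
[600.3, 244.4] 301 [0.0005 0.0013 0.154 ]
case 0.0
disp 0.0264
glass 0.0
[[377.  255.9]
 [396.  258.9]
 [415.3 262. ]]
```

```bash
python3 - <<'E'
from h import *
a=cv2.imread('pics/scene0.png').astype(int);b=cv2.imread('pics/raw_s16.png').astype(int)
d=abs(a-b).max(2)[222:275,308:328]>40;ys,xs=np.where(d);print(xs.min()+308,xs.max()+308,ys.min()+222,ys.max()+222)
snap('top','t16.png');t=abs(cv2.imread('pics/top0.png').astype(int)-cv2.imread('pics/raw_t16.png')).max(2)[275:340,325:385];print('top disp',(t>40).mean())
E
```

```text
325 327 256 273
top disp 0.1941025641025641
```

```bash
python3 -c "
from workcell import manip
print(manip.hand_in())"
```

```text
the job is handed in; nothing more can be done
None
```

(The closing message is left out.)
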